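Load the roll-top settling cabinet

TASK

Roll the slatted shutter of the bench cabinet up and back until it stays open by itself, then put every loose aluminium block into the tipping pan inside, side by side with none on top of another. Tip the pan up by its front handle to 35 degrees, hold it there for two seconds so that all the blocks slide against its back edge, and lay it level again. Finally pull the shutter fully shut over the loaded pan; leave the loupe, the brass weight and the solder reel where they stand.

Things in the scene. Friction and masses are not known exactly. Their poses are not given: they have to be found in the camera images.
- cabinet: grey half-round roll-top bench cabinet, 332 deep x 344 wide x 206 mm high, fixed, its place varies. Origin: on the table under the track axis, midway between the side cheeks. x points front to back (the shutter comes down at the front, -x, roughly towards the robot), y across, z up. Solid cheeks, 12 mm thick, inner faces at y = +-160 mm, are half discs of radius 166 mm about the track axis
- track_axis (a point): middle of the axis of the curved tracks: 40 mm above the cabinet's origin, parallel to the cabinet's y. A fixed hood of radius 140 mm about it covers the rear half of the cabinet (cabinet x > 0.014); with the shutter open, the front half (x < -0.01) is free from above
- shutter (a joint): turn of the curved slatted shutter (152 mm from the track axis) about that axis, rad: 0 = fully shut, 1.745 = fully open, up and back over the hood. Its heavy bottom rail makes it run shut by itself when let go below about 1.2, and run on to fully open, and stay, when let go beyond about 1.4. 2 to 5 N at the handle move it
- shutter_handle (a point): centre of the shutter's pull: steel bar, 14 mm diameter, 40 mm long along the cabinet's y, on a 12 mm wide stalk. In the cabinet's frame x = -0.187 cos(0.646+q), y = 0, z = 0.040 + 0.187 sin(0.646+q), q = shutter angle. Can be pinched across its two ends (fingers closing along the cabinet's y) from straight above; it turns between the fingers, which can point down all the way
- pan (a joint): tip angle of the steel pan about the pivot along its back edge, rad: 0 = level, lying down; grows as the front is lifted (35 degrees = 0.61), stop at 0.96. It falls back level when let go. A pointer on its side runs over a plate with a tick every 5 degrees and a long thick tick at 35
- pan_handle (a point): centre of the pan's front handle: black bar, 14 mm diameter, 40 mm long along the cabinet's y, on a 12 mm stalk; pinched across its ends from above like the shutter's. In the cabinet's frame the pan's pivot is at x = 0.003, z = 0.028; the bar is at x = 0.003 - 0.127 cos(0.174+q), y = 0, z = 0.028 + 0.127 sin(0.174+q), q = tip angle
- pan_back (a point): middle of the pan's back edge at its floor, inner face; axes as the cabinet's, tipping with the pan. Level, it is at cabinet x = -0.003, z = 0.025. Inside, the pan spans x = -0.088 (front wall) to 0 (back edge), y = +-0.100; front and side walls rise 12 mm, the back 23 mm over the floor. Polished steel: blocks slide from about 15 degrees on
- block_1: aluminium block, 30 x 40 x 20 mm (x, y, z of its own frame), 64 g; origin at the centre of its underside. Gripped across the 30 mm. One of two or three on the table right of the cabinet
- block_2: a block like block_1
- block_3: a block like block_1
- loupe: bystander: black eye loupe, diameter 37, 34 mm tall, origin under its centre; not to be moved
- weight: bystander: brass weight, diameter 29, 51 mm tall, origin under its centre; not to be moved
- reel: bystander: solder reel, diameter 58, 58 mm tall, origin under its centre; not to be moved

How it is judged:
By the outcome, as a careful person would: the job done as asked, in the order asked, and still so for the second after the job is handed in, with the robot touching nothing.
Of block_1, block_2, block_3 only 2 to 3 are there at a start; the rules pass over those that are not, and their reading is None.
At some moment in a run one of block_1, block_2, block_3 may be knocked a few centimetres aside while the robot is not near it.
Once in a run the grip may slacken for a moment while it holds something.
It also fails if it takes over 200 s, if anything falls off the work surface, if the arm or the gripper's body presses on something with over 40 N, if the wrist force passes 120 N, or if a joint passes its speed limit or range.

ROBOT

A 6-joint arm with a two-finger parallel gripper is mounted at the origin on the work surface; the furniture and walls round the work are solid. World frame = base frame: x ahead of the robot, y to its left, z up, the work surface at z = 0. Lengths are in m, angles in rad, forces in N, time in s.
With the tool pointing down it reaches from about 0.25 to 0.725 m from the base axis. Payload 4 kg.
Tool frame: the origin (TCP) lies midway between the tips of the shut fingers; the grasp point (between the pads) lies bot.pinch_z behind it (bot.pinch_z is the distance from the TCP to the grasp point, in m); z points along the fingers, y is the direction in which the jaws open and shut (so a half turn about z gives the same grasp; the last joint's range is limited). The gripper opens to 85 mm and grips with 20 to 120 N. Pads are 22 mm wide; open, the fingers measure 114 mm over their backs; the gripper's body (76 mm by 85 mm) begins 54 mm behind the grasp point. The pads swing forward as they close: fully open they stand 13 mm farther back than shut.
Start: joints at [-1.337, 0.241, 0.005, 1.335, 0, 1.571], TCP at [0.116, -0.486, 0.231] pointing down, gripper open.
Joint ranges: [-2.72, 2.72], [-1.05, 1.87], [-1.09, 1.28], [-1.99, 2.15], [-1.42, 1.44], [-3.14, 3.14]. Speed limits (rad/s): [2.79, 2.79, 3.14, 3.14, 3.14, 3.14].

INTERFACE

Orientations are given as a unit quaternion [x, y, z, w].
In Python, from workcell import bot gives the robot as it stands. The module is installed in compiled form; this text tells all that it offers.
- The arm moves only by the tool move_arm, never from a script. Its argument "series" is a list that holds one entry, the list of rows, each a list of 7 numbers: the shift along the world's x, y, z in cm, then the turn, a rotation vector about the world's x, y, z in degrees, then the opening, from 0 (shut) to 1 (fully open). A call has exactly 5 rows; each row shifts and turns the pose as measured when the row begins; what a row does not reach is not made up. A row lasts 1/10 s, in which the tool goes at most 50 mm and 8.59 degrees, less where a joint would pass 70% of its speed; a pose out of reach is approached as far as the arm can. A call with a gripper value outside its range is refused whole. The fingers move at their own pace and stop on an object; the grip force is fixed at half the most. Time passes only in rows, so rows that do not move let the fingers close, or fill a call up. It gives the time, the measured TCP pose, the force and the opening at its end, in the units of the state.
- bot.get_obs(): the state, without advancing time (a new reading comes with each control period).
- bot.camera(name): name is "scene" or "top" or "wrist"; returns (picture, depth): 400x640x3 uint8, red, green, blue; 400x640 float32, m along the optical axis (not along the pixel's ray), 0 where there is no reading.
- bot.camera_info(name): a dict with "vfov" (degrees; the focal length in pixels is half the picture's height over the tangent of half this angle, whatever the lens; pixels are square), "cx", "cy" (the principal point, pixels), "cam_to_world" (4x4, takes a point from camera to world coordinates); the wrist camera has in their place "tool_from_camera" (4x4, takes a point from camera to tool coordinates, whose origin is the TCP and whose axes are the flange's). Camera axes: x right, y down, z forward; pixel columns grow to the right and rows downward; lengths in m; the calibration is good to about 2 mm. A picture is of the moment at which its call begins: read the wrist's pose just before it. camera_info takes no time and is no camera call.
- bot.job_done(): hands the job in, once; it reports no verdict.
Trained networks look in the newest picture that a camera, given by its name, has taken for a name from the list of things; names that differ only in an ending like _2 or _b are one class to them, and where a whole thing is asked for, a point or a joint stands for the part that bears it (a point fixed in the world has none). Each returns a list of dicts, best first, with "confidence" (0 to 1); they miss things now and then, are a little off and sometimes report something else, mostly with a low value. They report only what shows in the picture. A call takes as long as a camera call.
- bot.find_in(camera, target): "at" ([x, y, z] in m, in world coordinates, good to about 4 mm: the middle of the surface that is visible of it).
The state is a dict: "clock": time; "joint_pos": joint angles; "joint_vel": joint speeds; "tau": joint torques, N m; "eef_pos": TCP position; "tool_rot": TCP orientation; "ft_force": force on the tool from outside, world axes, zero at the start; "ft_torque": the same for the moment, N m; "grip_width": finger opening in m.
Only numpy, scipy, OpenCV 4.12 (cv2) and the standard library are available. Lean on these libraries where they do the work, as an engineer would, in place of code of your own. Each camera call takes 0.05 s, during which the arm holds its last target.

## Working session

There is one attempt and no reset: what is moved stays moved. The work goes in short steps, Python scripts to look and compute and a tool call to move; the robot and the scene stay as the last step left them, time stands still between calls to the robot, and variables do not carry over. Pictures are saved under pics/ and viewed, and the job is handed in when it is done.

Besides the shell and the picture viewer there is one more tool, called after "Emit:" in YAML: its name, and indented under it one key for each argument. move_arm: Moves the arm, as the interface text tells. Its arguments: {"type":"object","properties":{"series":{"type":"array","items":{"type":"array","items":{"type":"array","items":{"type":"number"}}}}},"required":["series"]}

```bash
mkdir -p pics; ls; cat > h.py <<'E'
import numpy as np, cv2
from workcell import bot
from scipy.spatial.transform import Rotation as R
def snap(cam,fn):
    o=bot.get_obs()
    p,d=bot.camera(cam)
    cv2.imwrite('pics/'+fn,p[:,:,::-1])
    return o,p,d
def cam2world(cam,o=None):
    i=bot.camera_info(cam)
    if 'cam_to_world' in i: return i,np.array(i['cam_to_world'])
    T=np.eye(4);T[:3,:3]=R.from_quat(o['tool_rot']).as_matrix();T[:3,3]=o['eef_pos']
    return i,T@np.array(i['tool_from_camera'])
def cloud(cam,d,o=None):
    i,T=cam2world(cam,o)
    f=200/np.tan(np.radians(i['vfov'])/2)
    v,u=np.mgrid[0:400,0:640]
    P=np.stack([(u-i['cx'])/f*d,(v-i['cy'])/f*d,d,np.ones_like(d)],-1)@T.T
    P=P[...,:3]; P[d==0]=np.nan
    return P
def proj(cam,pts,o=None):
    i,T=cam2world(cam,o); f=200/np.tan(np.radians(i['vfov'])/2)
    q=np.c_[np.atleast_2d(pts),np.ones(len(np.atleast_2d(pts)))]@np.linalg.inv(T).T
    return np.c_[q[:,0]/q[:,2]*f+i['cx'],q[:,1]/q[:,2]*f+i['cy']]
E
python3 - <<'E'
from h import *
np.set_printoptions(precision=4,suppress=True)
o,p,d=snap('top','t0.png'); snap('scene','s0.png')
np.save('t0.npy',d)
for c in ['top','scene']:
    for t in ['cabinet','block_1','shutter_handle','loupe','weight','reel']:
        print(c,t,[(np.round(x['at'],3),round(x['confidence'],2)) for x in bot.find_in(c,t)])
print(o); print(bot.pinch_z)
for c in ['top','scene','wrist']: print(bot.camera_info(c))
E
```

```text
pics
top cabinet [(array([0.528, 0.129, 0.168]), 0.71)]
top block_1 [(array([ 0.574, -0.245,  0.018]), 0.66), (array([ 0.438, -0.283,  0.021]), 0.63), (array([ 0.656, -0.192,  0.02 ]), 0.62)]
top shutter_handle [(array([0.477, 0.134, 0.176]), 0.85)]
top loupe [(array([ 0.468, -0.378,  0.029]), 0.53)]
top weight [(array([ 0.413, -0.092,  0.033]), 0.49)]
top reel [(array([ 0.645, -0.35 ,  0.05 ]), 0.85)]
scene cabinet [(array([0.535, 0.021, 0.147]), 0.91)]
scene block_1 [(array([ 0.438, -0.293,  0.017]), 0.47), (array([ 0.655, -0.201,  0.02 ]), 0.44)]
scene shutter_handle [(array([0.476, 0.126, 0.175]), 0.85)]
scene loupe [(array([ 0.469, -0.384,  0.022]), 0.49)]
scene weight [(array([ 0.408, -0.099,  0.03 ]), 0.49), (array([0.535, 0.02 , 0.142]), 0.33)]
scene reel [(array([ 0.644, -0.362,  0.045]), 0.69)]
{'clock': 0.0, 'joint_pos': array([-1.337 ,  0.2414,  0.0037,  1.3352, -0.    ,  1.5708]), 'joint_vel': array([ 0.0031,  0.0015, -0.0014,  0.001 , -0.0012, -0.0008]), 'tau': array([  0.    , -37.2314,  25.2411,   0.0169,   0.0001,  -0.    ]), 'eef_pos': array([ 0.1157, -0.4858,  0.23
[... 338 characters left out ...]
972],
       [-1.    ,  0.0016,  0.0082, -0.1088],
       [-0.0084, -0.132 , -0.9912,  1.0588],
       [ 0.    ,  0.    ,  0.    ,  1.    ]])}
{'vfov': 43.495188200453036, 'cx': 323.5162538831014, 'cy': 207.0027301324758, 'cam_to_world': array([[ 0.9824, -0.1253,  0.1382,  0.3381],
       [-0.1861, -0.7108,  0.6783, -1.0079],
       [ 0.0132, -0.6922, -0.7216,  1.0385],
       [ 0.    ,  0.    ,  0.    ,  1.    ]])}
{'vfov': 60.9678020790908, 'cx': 319.27963976709077, 'cy': 199.21115357301792, 'tool_from_camera': array([[ 0.0003, -0.9516, -0.3072,  0.078 ],
       [ 1.    ,  0.0006, -0.0008,  0.0001],
       [ 0.0009, -0.3072,  0.9516, -0.1429],
       [ 0.    ,  0.    ,  0.    ,  1.    ]])}
```

View pics/t0.png

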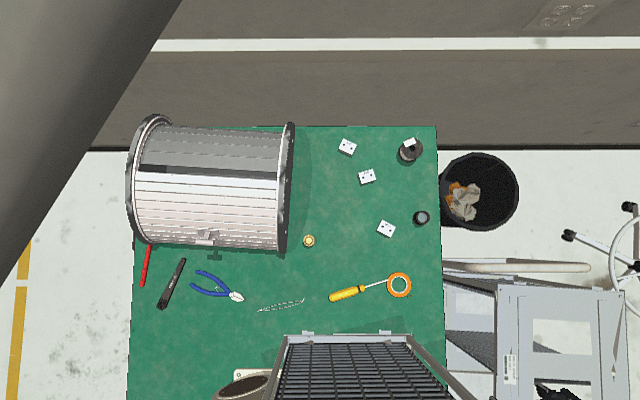

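View pics/s0.png

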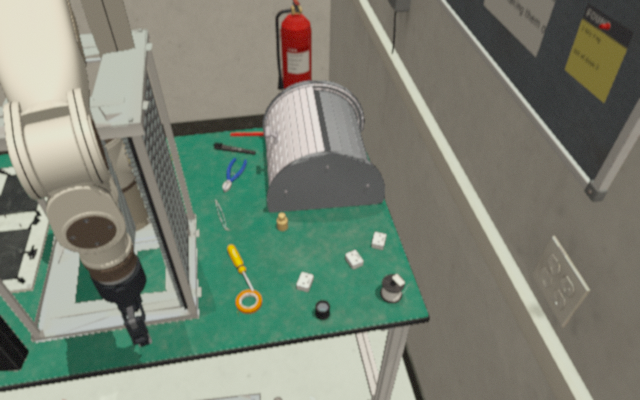

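The top view shows the cabinet (130–295, 115–255), its handle at about (207,237), and three blocks at (347,147), (367,176) and (386,228). It also shows the weight (309,241), loupe (421,218) and reel (410,150). A mesh guard stands near the robot at about (285–480, 335+). Next I'll fit the cabinet pose and measure the guard.

```bash
python3 - <<'E'
from h import *
from scipy.optimize import least_squares
np.set_printoptions(precision=4,suppress=True)
o,p,d=snap('top','t1.png'); o,ps,ds=snap('scene','s1.png')
A=cloud('top',d); B=cloud('scene',ds)
def sel(P):
    q=P.reshape(-1,3); return q[(q[:,0]>0.3)&(q[:,0]<0.8)&(q[:,1]>-0.1)&(q[:,1]<0.4)&(q[:,2]>0.05)&(q[:,2]<0.25)]
a=sel(A); print(len(a),a.min(0),a.max(0))
# cylinder fit: front part shutter(r=0.1535?) 
def loc(p,q):
    c,s=np.cos(p[2]),np.sin(p[2]); dx=q[:,0]-p[0]; dy=q[:,1]-p[1]
    return c*dx+s*dy, -s*dx+c*dy
def res(p):
    x,y=loc(p,a); r=np.hypot(x,a[:,2]-0.04)
    m=(np.abs(y)<0.15)
    tgt=np.where(x<0,p[3],0.1420)
    e=np.where(m&(np.abs(x)>0.02)&(a[:,2]>0.08),r-p[3],0)
    e=np.where(x>0.02,0,e)
    return e
yc=(np.percentile(a[:,1],1)+np.percentile(a[:,1],99))/2
s=least_squares(res,[0.58,yc,0.0,0.154],loss='soft_l1',f_scale=0.003)
print(s.x,s.cost)
for yaw0 in [s.x[2]]:
    x,y=loc(s.x,a); r=np.hypot(x,a[:,2]-0.04)
    m=(r>0.158)&(r<.175); print('cheek',m.sum(),np.histogram(y[m],bins=np.arange(-.2,.2,.01)))
    print('ymin max',np.percentile(y,[0.5,99.5]))
# obstacle
for P,n in((A,'top'),(B,'sc')):
    q=P.reshape(-1,3); 
    for x0 in np.arange(-0.3,0.4,0.05):
        m=(q[:,0]>x0)&(q[:,0]<x0+0.05)&(q[:,2]>0.06)&(abs(q[:,1])<.6)
        if m.sum()>20: print(n,round(x0,2),m.sum(),np.percentile(q[m][:,1],[1,50,99]),np.percentile(q[m][:,2],[1,50,99]))
E
```

```text
18110 [ 0.378  -0.0964  0.05  ] [0.7265 0.3116 0.2099]
[-0.022   0.1279 -0.0768  0.0638] 0.0
cheek 0 (array([0, 0, 0, 0, 0, 0, 0, 0, 0, 0, 0, 0, 0, 0, 0, 0, 0, 0, 0, 0, 0, 0,
       0, 0, 0, 0, 0, 0, 0, 0, 0, 0, 0, 0, 0, 0, 0, 0, 0]), array([-0.2 , -0.19, -0.18, -0.17, -0.16, -0.15, -0.14, -0.13, -0.12,
       -0.11, -0.1 , -0.09, -0.08, -0.07, -0.06, -0.05, -0.04, -0.03,
       -0.02, -0.01,  0.  ,  0.01,  0.02,  0.03,  0.04,  0.05,  0.06,
        0.07,  0.08,  0.09,  0.1 ,  0.11,  0.12,  0.13,  0.14,  0.15,
        0.16,  0.17,  0.18,  0.19]))
ymin max [-0.1266  0.2166]
top 0.1 1489 [-0.5504  0.0043  0.0856] [0.1853 0.2707 0.3401]
top 0.15 9129 [-0.3368 -0.1908 -0.031 ] [0.068  0.2806 0.4181]
top 0.35 1060 [-0.0312  0.0556  0.1488] [0.0616 0.8295 0.8554]
sc -0.2 623 [-0.3452 -0.3417 -0.037 ] [0.0618 0.1481 0.2316]
sc -0.15 70 [-0.5322 -0.5304 -0.5283] [0.2268 0.2394 0.2636]
sc -0.1 995 [-0.5336 -0.5168 -0.4964] [0.2269 0.2734 0.3353]
sc -0.05 218 [-0.3478 -0.3194 -0.236 ] [0.5466 0.5624 0.5729]
sc -0.0 2060 [-0.3935 -0.0551 -0.0291] [0.0636 0.2301 0.7326]
sc 0.05 8319 [-0.5397 -0.4116 -0.0238] [0.1284 0.6868 0.7304]
sc 0.1 18793 [-0.5542 -0.4842 -0.1138] [0.2589 0.6026 0.7207]
sc 0.15 11791 [-0.523  -0.2742 -0.0338] [0.0721 0.4654 0.6826]
sc 0.35 174 [-0.0361 -0.0289  0.1446] [0.0606 0.0849 0.1587]
```

```bash
python3 - <<'E'
from h import *
snap('wrist','w0.png')
E
```

```text
(no output)
```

View pics/w0.png

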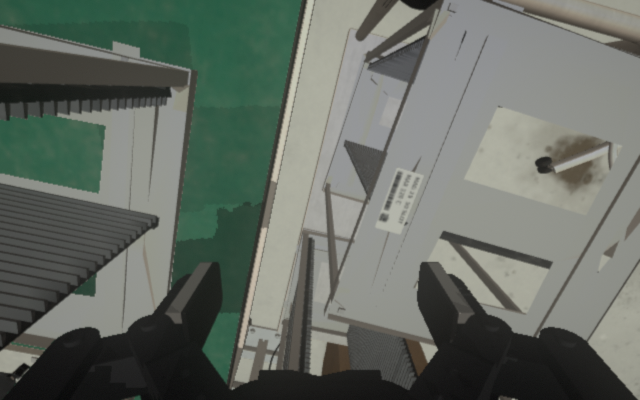

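```bash
python3 - <<'E'
from h import *
from scipy.optimize import least_squares
np.set_printoptions(precision=4,suppress=True)
o,p,d=snap('top','t1.png'); o,ps,ds=snap('scene','s1.png')
A=cloud('top',d); B=cloud('scene',ds)
def sel(P):
    q=P.reshape(-1,3); return q[(q[:,0]>0.36)&(q[:,0]<0.75)&(q[:,1]>-0.1)&(q[:,1]<0.4)&(q[:,2]>0.05)&(q[:,2]<0.25)]
def loc(p,q):
    c,s=np.cos(p[2]),np.sin(p[2]); dx=q[:,0]-p[0]; dy=q[:,1]-p[1]
    return c*dx+s*dy, -s*dx+c*dy
for n,P in (('top',A),('sc',B)):
    a=sel(P)
    def res(p):
        x,y=loc(p,a); r=np.hypot(x,a[:,2]-0.04)
        m=(np.abs(y)<0.14)&(x<-0.01)
        e=np.where(m,r-0.155,0)
        return np.clip(e,-.03,.03)
    for y0 in(-.3,-.15,0,.15,.3):
        s=least_squares(res,[0.55,0.12,y0],loss='soft_l1',f_scale=0.002)
        x,y=loc(s.x,a); r=np.hypot(x,a[:,2]-0.04)
        m=(np.abs(y)<0.14)&(x<-0.01); c=(r>.16)&(r<.17)
        print(n,s.x,s.cost,'r med',np.median(r[m]),'y',np.percentile(y,[0.5,99.5]),np.percentile(y[c],[1,25,75,99]) if c.any() else '')
m=(A[...,2]>.18)
for t in [(130,120),(292,124),(160,115),(290,122)]: print(t,A[t[1],t[0]])
E
```

```text
top [ 0.5524  0.1381 -0.0655] 0.014990227625889176 r med 0.1550527061811388 y [-0.18    0.1625] [-0.1799 -0.1722  0.1555  0.1641]
top [0.6255 0.5866 0.1905] 0.0 r med nan y [-0.6275 -0.2408] [-0.6243 -0.5114 -0.3228 -0.2805]
top [ 0.5525  0.1394 -0.0655] 0.014998787807040068 r med 0.1550524635674498 y [-0.1812  0.1613] [-0.1811 -0.1734  0.1543  0.1629]
top [ 0.5525  0.1383 -0.0655] 0.014992700047282965 r med 0.15505263979642941 y [-0.1802  0.1623] [-0.1801 -0.1724  0.1553  0.1639]
top [ 0.5525  0.1384 -0.0655] 0.014995290917110765 r med 0.15505371709366683 y [-0.1802  0.1623] [-0.1801 -0.1724  0.1553  0.1638]
sc [ 0.5494  0.1109 -0.0657] 0.008604367782402809 r med 0.15560899351139146 y [-0.1584  0.1874] [-0.1577 -0.152   0.1772  0.1916]
sc [ 0.4731 -0.3752  0.1472] 0.0 r med nan y [0.286  0.6762] [0.307  0.3204 0.5007 0.6664]
sc [ 0.5494  0.1123 -0.0657] 0.00859261979451225 r med 0.15560352571038516 y [-0.1598  0.1861] [-0.159  -0.1534  0.1758  0.1902]
sc [ 0.474   0.6143 -0.1489] 0.0 r med nan y [-0.6537 -0.2939] [-0.6472 -0.6402 -0.3813 -0.3033]
sc [0.3672 0.6991 0.1047] 0.0 r med nan y [-0.783 -0.402] [-0.7693 -0.7564 -0.5708 -0.4116]
(130, 120) [ 0.837   0.5501 -0.3235]
(292, 124) [ 0.688  -0.051   0.1095]
(160, 115) [0.7181 0.2788 0.09  ]
(290, 122) [ 0.6969 -0.0453  0.097 ]
  return _methods._mean(a, axis=axis, dtype=dtype,
  ret = ret.dtype.type(ret / rcount)
```

```bash
python3 - <<'E'
import cv2
p=cv2.imread('pics/t0.png'); cv2.imwrite('pics/t0c.png',cv2.resize(p[100:270,115:315],None,fx=4,fy=3.5,interpolation=cv2.INTER_CUBIC)[:595])
E
```

```text
(no output)
```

View pics/t0c.png

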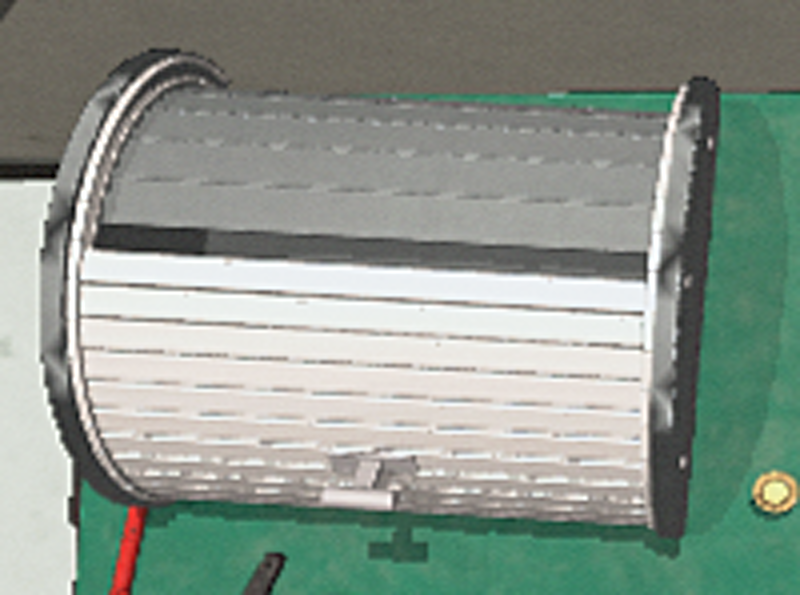

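```bash
python3 - <<'E'
from h import *
np.set_printoptions(precision=4,suppress=True,linewidth=200)
o,p,d=snap('top','t1.png'); A=cloud('top',d); o,ps,ds=snap('scene','s1.png');B=cloud('scene',ds)
C=np.array([0.5515,0.128]);th=-0.0656
def w2c(q): 
    c,s=np.cos(th),np.sin(th); dx=q[...,0]-C[0];dy=q[...,1]-C[1]; return np.stack([c*dx+s*dy,-s*dx+c*dy,q[...,2]],-1)
for n,P in(('t',A),('s',B)):
    L=w2c(P); r=np.hypot(L[...,0],L[...,2]-.04)
    m=(r>.172)&(r<.205)&(abs(L[...,1])<.14)&(L[...,2]>.05)&(L[...,0]<-.05)
    v,u=np.where(m); print(n,m.sum(),u.min() if len(u) else '',u.max() if len(u) else '',v.min(),v.max())
    print(np.percentile(L[m],[2,10,50,90,98],axis=0), np.median(P[m],0))
    c=(r>.155)&(r<.17)&(L[...,2]>.06)
    y=L[...,1][c]; print(np.percentile(y[y<-.14],[1,50,99]),np.percentile(y[y>.14],[1,50,99]))
# blocks: orientation via top-surface mask
for n,P in(('t',A),('s',B)):
  for b in [(.574,-.245),(.438,-.283),(.656,-.192)]:
    m=(abs(P[...,2]-.02)<.007)&(np.hypot(P[...,0]-b[0],P[...,1]-b[1])<.035)
    img=p if n=='t' else ps
    m&=(img.min(-1)>120)
    rc=cv2.minAreaRect((P[m][:,:2]*1000).astype(np.float32)); print(n,b,m.sum(),rc,P[m].mean(0))
E
```

```text
t 134 195 213 236 245
[[-0.1547 -0.0175  0.147 ]
 [-0.1534 -0.0138  0.151 ]
 [-0.1471  0.0018  0.1571]
 [-0.1408  0.0171  0.1602]
 [-0.1366  0.0213  0.1617]] [0.404  0.1395 0.1571]
[-0.1698 -0.1606 -0.1414] [0.141  0.1625 0.1743]
s 66 265 272 127 138
[[-0.1536 -0.021   0.1474]
 [-0.1519 -0.0176  0.1507]
 [-0.1459 -0.0056  0.1581]
 [-0.1375  0.0138  0.1621]
 [-0.1344  0.0191  0.1641]] [0.4055 0.1318 0.1581]
[-0.1754 -0.1694 -0.1408] [0.142  0.1602 0.1748]
t (0.574, -0.245) 164 ((574.8065795898438, -240.4427032470703), (29.4950008392334, 39.50907516479492), 16.493440628051758) [ 0.5748 -0.241   0.0191]
t (0.438, -0.283) 175 ((439.86468505859375, -287.38970947265625), (39.744075775146484, 29.734315872192383), 61.587242126464844) [ 0.4397 -0.2872  0.0192]
t (0.656, -0.192) 160 ((654.87646484375, -191.03457641601562), (39.317291259765625, 29.86542510986328), 64.56849670410156) [ 0.6544 -0.191   0.019 ]
s (0.574, -0.245) 174 ((576.3030395507812, -243.0562286376953), (31.456140518188477, 42.70916748046875), 14.916460037231445) [ 0.5755 -0.245   0.0202]
s (0.438, -0.283) 190 ((440.029541015625, -289.5727233886719), (42.62306213378906, 30.378822326660156), 63.277156829833984) [ 0.4399 -0.2911  0.0204]
s (0.656, -0.192) 151 ((655.1783447265625, -193.1248779296875), (42.91441345214844, 29.67752456665039), 64.71977996826172) [ 0.6544 -0.195   0.0205]
```

```bash
python3 - <<'E'
from h import *
np.set_printoptions(precision=3,suppress=True,linewidth=200)
o,p,d=snap('top','t1.png'); A=cloud('top',d).reshape(-1,3); o,ps,ds=snap('scene','s1.png');B=cloud('scene',ds).reshape(-1,3)
Q=np.r_[A,B]; Q=Q[~np.isnan(Q[:,0])]
M=np.full((14,16),-1.)
# height map guard
for i,x in enumerate(np.arange(-.2,.36,.04)):
  for j,y in enumerate(np.arange(-.44,.2,.04)):
    m=(abs(Q[:,0]-x-.02)<.02)&(abs(Q[:,1]-y-.02)<.02)&(Q[:,2]<1)
    M[i,j]=Q[m,2].max() if m.any() else -1
print('cols y',np.arange(-.44,.2,.04)); print(M)
u=np.array([np.cos(-1.337),np.sin(-1.337)]); r=Q[:,:2]@u; t=Q[:,0]*-u[1]+Q[:,1]*u[0]
for a in np.arange(-.2,.6,.04):
    m=(r>a)&(r<a+.04)&(abs(t)<.1)&(Q[:,2]>.2)&(Q[:,2]<1.05)
    if m.any(): print(round(a,2),m.sum(),np.percentile(Q[m,2],[1,50,99]),np.percentile(t[m],[1,99]))
E
```

```text
Traceback (most recent call last):
IndexError: index 14 is out of bounds for axis 0 with size 14
```

```bash
python3 - <<'E'
from h import *
np.set_printoptions(precision=2,suppress=True,linewidth=200)
o,p,d=snap('top','t1.png'); A=cloud('top',d).reshape(-1,3); o,ps,ds=snap('scene','s1.png');B=cloud('scene',ds).reshape(-1,3)
Q=np.r_[A,B]; Q=Q[~np.isnan(Q[:,0])]
M=np.full((14,16),-1.)
for i,x in enumerate(np.arange(14)*.04-.2):
  for j,y in enumerate(np.arange(16)*.04-.44):
    m=(abs(Q[:,0]-x-.02)<.02)&(abs(Q[:,1]-y-.02)<.02)&(Q[:,2]<1)
    M[i,j]=Q[m,2].max() if m.any() else -1
print('cols y',np.arange(-.44,.2,.04)); print(M)
u=np.array([np.cos(-1.337),np.sin(-1.337)]); r=Q[:,:2]@u; t=Q[:,0]*-u[1]+Q[:,1]*u[0]
for a in np.arange(-.2,.6,.04):
    m=(r>a)&(r<a+.04)&(abs(t)<.1)&(Q[:,2]>.2)&(Q[:,2]<1.05)
    if m.any(): print(round(a,2),m.sum(),np.percentile(Q[m,2],[1,50,99]),np.percentile(t[m],[1,99]))
E
```

```text
cols y [-0.44 -0.4  -0.36 -0.32 -0.28 -0.24 -0.2  -0.16 -0.12 -0.08 -0.04 -0.    0.04  0.08  0.12  0.16]
[[ 0.01  0.01  0.23  0.04  0.04  0.04  0.04  0.04  0.04  0.17  0.16 -1.   -1.   -1.   -1.   -1.  ]
 [ 0.01  0.01  0.24  0.03  0.03  0.03  0.03  0.03  0.03  0.02 -0.76 -1.   -1.   -1.   -1.   -1.  ]
 [ 0.01  0.01  0.04  0.03  0.03  0.02  0.02  0.03  0.03 -0.75 -0.76 -1.   -1.   -1.   -1.   -1.  ]
 [ 0.01  0.01  0.04  0.03  0.03  0.01  0.01 -0.76 -0.75 -0.76 -0.76 -1.   -1.   -1.   -1.   -1.  ]
 [ 0.01  0.01  0.57  0.57  0.57  0.56 -0.76 -0.75 -0.75 -0.76 -0.76 -1.   -1.   -1.   -1.   -1.  ]
 [ 0.01  0.01  0.05  0.73  0.73 -1.   -0.75  0.13  0.28  0.34  0.31 -1.   -1.   -1.    0.01  0.01]
 [ 0.7   0.71  0.72  0.73  0.73  0.01  0.01  0.01  0.57  0.57  0.57 -1.    0.01  0.02  0.01  0.01]
 [ 0.7   0.71  0.72  0.73  0.73  0.72  0.69  0.68  0.65  0.57  0.02  0.02  0.28  0.27  0.01  0.01]
 [ 0.7   0.71  0.71  0.71  0.71  0.57  0.57  0.67  0.64  0.57  0.57  0.33  0.3   0.01  0.01  0.01]
 [ 0.01  0.01  0.57  0.57  0.57  0.57  0.57  0.67  0.65  0.57  0.57  0.01  0.01  0.01  0.01  0.01]
 [ 0.
[... 285 characters left out ...]
 0.02]
 [ 0.01  0.01  0.02  0.02  0.01  0.01  0.01  0.01  0.01  0.01  0.01  0.01  0.01  0.01  0.01  0.02]]
0.0 76 [0.28 0.3  0.31] [0.02 0.05]
0.04 902 [0.2  0.27 0.57] [0.01 0.06]
0.08 236 [0.22 0.57 0.62] [0.01 0.07]
0.12 1117 [0.57 0.61 0.67] [0.05 0.1 ]
0.16 386 [0.56 0.57 0.68] [0.06 0.1 ]
0.2 373 [0.56 0.57 0.7 ] [-0.09  0.1 ]
0.24 1411 [0.21 0.57 0.73] [-0.09  0.1 ]
0.28 3035 [0.21 0.57 0.73] [-0.1  0.1]
0.32 4306 [0.21 0.56 0.72] [-0.09  0.1 ]
0.36 4388 [0.21 0.56 0.71] [-0.04  0.1 ]
0.4 2090 [0.64 0.69 0.7 ] [-0.04  0.05]
0.44 2106 [0.26 0.69 0.69] [-0.04  0.05]
0.48 2710 [0.34 0.68 0.69] [-0.04  0.05]
0.52 12137 [0.26 0.58 0.68] [-0.04  0.04]
0.56 577 [0.29 0.32 0.35] [-0.01  0.01]
```

Emit:
move_arm:
  series:
    - [[0,0,3,0,0,0,1],[2,0,3,0,0,0,1],[3,0,2,0,0,0,1],[4,0,2,0,0,0,1],[4,0,0,0,0,0,1]]

```text
clock: 1.75
eef_pos: [0.2445, -0.4849, 0.3347]
tool_rot: [0.994, 0.111, -0.0, -0.001]
ft_force: [-0.3, -1.2, -0.5]
grip_width: 0.0851
```

```bash
python3 - <<'E'
from h import *
np.set_printoptions(precision=4,suppress=True,linewidth=200)
o,p,d=snap('scene','s2.png'); print(o)
E
```

```text
{'clock': 1.75, 'joint_pos': array([-1.1041,  0.3171,  0.3739,  1.6302,  0.0006,  1.8141]), 'joint_vel': array([ 0.6816,  0.387 ,  0.4782,  0.1179, -0.0006,  0.6972]), 'tau': array([ -1.9096, -43.3491,  24.3478,   0.4878,   0.0761,  -0.5715]), 'eef_pos': array([ 0.2445, -0.4849,  0.3347]), 'tool_rot': array([ 0.9938,  0.1115, -0.0002, -0.0013]), 'ft_force': array([-0.2879, -1.2114, -0.5082]), 'ft_torque': array([-0.0191, -0.0104, -0.0685]), 'grip_width': 0.08514170361991924}
```

View pics/s2.png

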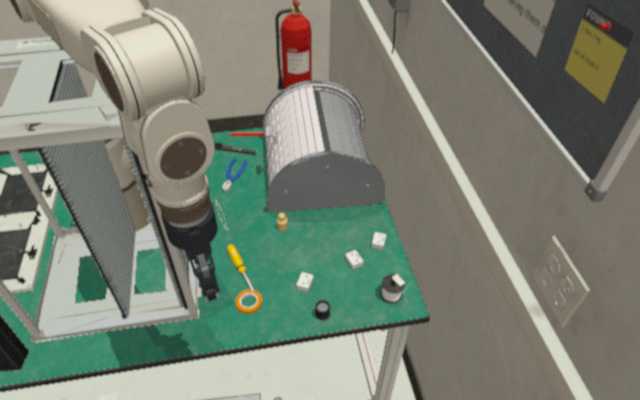

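```bash
python3 - <<'E'
from h import *
np.set_printoptions(precision=1,suppress=True,linewidth=200)
pts=[(0,0,0),(0,0,.3),(0,0,.57),(.2,-.03,.57),(.2,-.36,.57),(.2,-.36,0),(.2,-.03,0),(-.04,-.36,.57),(-.04,-.03,.57),(.2,0.15,0.57),(-.04,-.36,0)]
for c in('scene','top'):
    for a,b in zip(pts,proj(c,pts)): print(c,a,b)
o,p,d=snap('top','t2.png'); o,ps,ds=snap('scene','s3.png')
for c,dd in(('scene',ds),('top',d)):
    P=cloud(c,dd); m=(P[...,2]>.5)&(P[...,2]<.6)&(P[...,0]<.25)
    im=(ps if c=='scene' else p)[:,:,::-1].copy(); im[m]=(0,0,255)
    m=(P[...,2]>.3)&(P[...,2]<.5)&(P[...,0]<.25); im[m]=(0,255,255)
    cv2.imwrite(f'pics/m_{c}.png',im)
E
```

```text
scene (0, 0, 0) [130.6 223.2]
scene (0, 0, 0.3) [ 96.6 137.2]
scene (0, 0, 0.57) [53.1 27.1]
scene (0.2, -0.03, 0.57) [158.2  26.6]
scene (0.2, -0.36, 0.57) [150.  128.3]
scene (0.2, -0.36, 0) [207.8 325.1]
scene (0.2, -0.03, 0) [204.3 221.7]
scene (-0.04, -0.36, 0.57) [-20.9 145.5]
scene (-0.04, -0.03, 0.57) [27.9 36.1]
scene (0.2, 0.15, 0.57) [161.3 -11.6]
scene (-0.04, -0.36, 0) [100.4 341.8]
top (0, 0, 0) [272.2 407.4]
top (0, 0, 0.3) [253.6 476.4]
top (0, 0, 0.57) [215.  619.4]
top (0.2, -0.03, 0.57) [246.9 420.3]
top (0.2, -0.36, 0.57) [538.9 421.2]
top (0.2, -0.36, 0) [415.6 323.8]
top (0.2, -0.03, 0) [285.1 323.6]
top (-0.04, -0.36, 0.57) [555.9 664.9]
top (-0.04, -0.03, 0.57) [242.2 662.4]
top (0.2, 0.15, 0.57) [ 89.1 419.8]
top (-0.04, -0.36, 0) [419.  425.2]
```

View pics/m_scene.png

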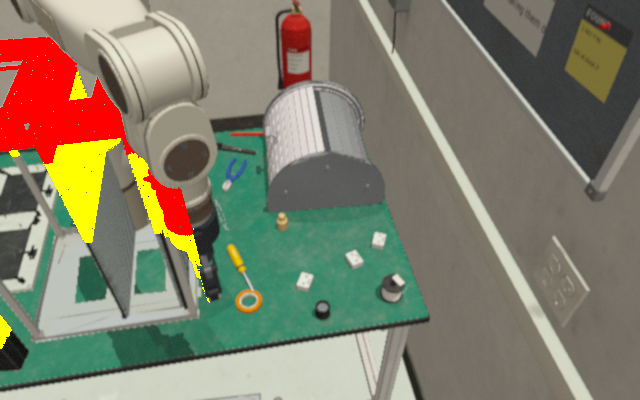

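View pics/m_top.png

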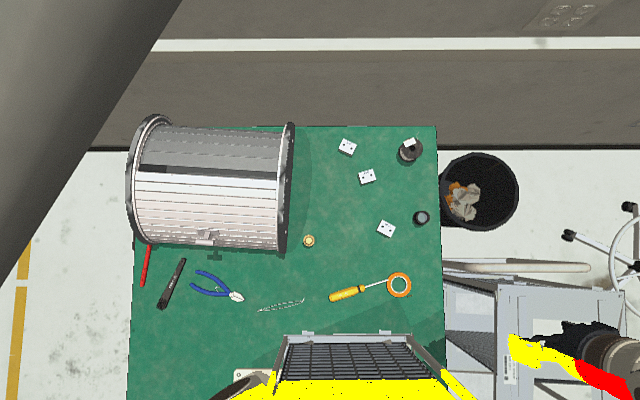

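```bash
python3 - <<'E'
from h import *
d=bot.camera('scene')[1]; P=cloud('scene',d).reshape(-1,3)
m=(P[:,2]>.555)&(P[:,2]<.585)&(P[:,0]<.25); Q=P[m]
print(np.nanmin(Q,0),np.nanmax(Q,0))
im=np.zeros((300,300),np.uint8)
for z0,z1,v in((.08,.3,80),(.3,.555,150),(.585,1,110),(.555,.585,255)):
    q=P[(P[:,2]>z0)&(P[:,2]<z1)]
    i=((q[:,0]+.35)/.0022).astype(int);j=((q[:,1]+.5)/.0022).astype(int)
    k=(i>=0)&(i<300)&(j>=0)&(j<300); im[i[k],j[k]]=v
# mark base
i=int(.35/.0022);j=int(.5/.0022);cv2.circle(im,(j,i),5,255,1)
cv2.imwrite('pics/map.png',cv2.resize(im,(600,600),interpolation=0))
E
```

```text
[-0.09363728 -0.52372936  0.5550042 ] [ 0.24993894 -0.02237763  0.58478963]
```

View pics/map.png

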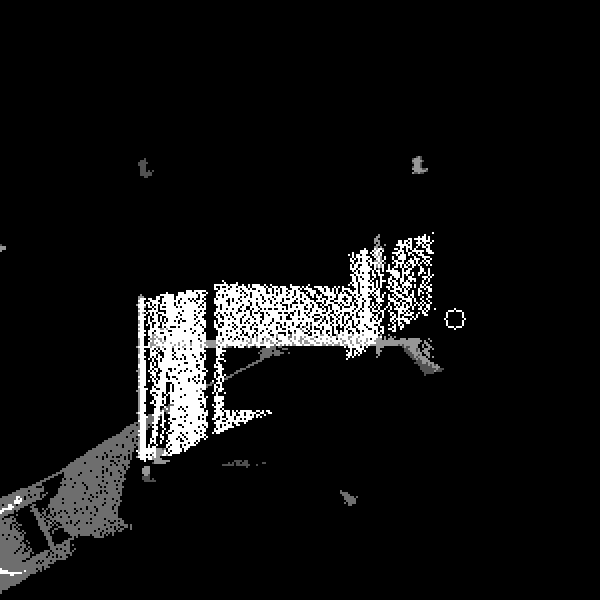

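```bash
python3 - <<'E'
from h import *
np.set_printoptions(precision=3,suppress=True,linewidth=200)
d=bot.camera('scene')[1]; P=cloud('scene',d)
pts=[(.2445,-.485,z) for z in np.arange(.3,.85,.05)]
for a,b in zip(pts,proj('scene',pts)): print(np.round(a,3),b)
for u,v in [(165,65),(140,80),(185,155),(200,200),(190,45),(150,30),(110,30),(80,10),(60,2),(130,60),(205,80)]: print((u,v),P[v,u])
E
```

```text
[ 0.244 -0.485  0.3  ] [209.43 293.65]
[ 0.244 -0.485  0.35 ] [204.917 276.688]
[ 0.244 -0.485  0.4  ] [199.999 258.2  ]
[ 0.244 -0.485  0.45 ] [194.617 237.971]
[ 0.244 -0.485  0.5  ] [188.704 215.744]
[ 0.244 -0.485  0.55 ] [182.176 191.207]
[ 0.244 -0.485  0.6  ] [174.933 163.979]
[ 0.244 -0.485  0.65 ] [166.849 133.593]
[ 0.244 -0.485  0.7  ] [157.77   99.465]
[ 0.244 -0.485  0.75 ] [147.499  60.859]
[ 0.244 -0.485  0.8  ] [135.786  16.832]
(165, 65) [ 0.266 -0.514  0.76 ]
(140, 80) [ 0.241 -0.532  0.755]
(185, 155) [ 0.266 -0.525  0.645]
(200, 200) [ 0.269 -0.511  0.555]
(190, 45) [ 0.294 -0.496  0.771]
(150, 30) [ 0.253 -0.47   0.778]
(110, 30) [ 0.208 -0.451  0.772]
(80, 10) [ 0.167 -0.39   0.77 ]
(60, 2) [ 0.139 -0.357  0.767]
(130, 60) [ 0.234 -0.521  0.772]
(205, 80) [ 0.304 -0.509  0.735]
```

Emit:
move_arm:
  series:
    - [[2.6,2,0,0,0,8.3,1],[2.6,2,0,0,0,8.3,1],[2.6,2.5,0,0,0,8.3,1],[2.6,3,0,0,0,8.3,1],[2.6,3,0,0,0,8.3,1]]

```text
clock: 2.5
eef_pos: [0.3659, -0.3595, 0.3284]
tool_rot: [0.888, 0.46, -0.005, -0.005]
ft_force: [1.6, -0.7, 0.6]
grip_width: 0.0857
```

Emit:
move_arm:
  series:
    - [[1,4,0,0,0,8.3,1],[0,4,0,0,0,8.3,1],[0,4,0,0,0,8.3,1],[0,4,0,0,0,8.3,1],[0,4,0,0,0,8.3,1]]

```text
clock: 3.0
eef_pos: [0.3719, -0.156, 0.3256]
tool_rot: [0.66, 0.752, -0.008, -0.004]
ft_force: [0.2, -0.1, 0.1]
grip_width: 0.0856
```

```bash
python3 - <<'E'
from h import *
np.set_printoptions(precision=3,suppress=True,linewidth=200)
o,p,d=snap('scene','s4.png'); print(o['joint_pos'],o['tau'],o['eef_pos'],R.from_quat(o['tool_rot']).as_matrix()[:,0],o['ft_force'])
E
```

```text
[-0.388  0.035  0.006  1.555 -0.012  1.052] [ -4.652 -26.83   25.975   0.448  -0.17    0.462] [ 0.372 -0.156  0.326] [-0.13   0.992 -0.004] [ 0.211 -0.105  0.051]
```

View pics/s4.png

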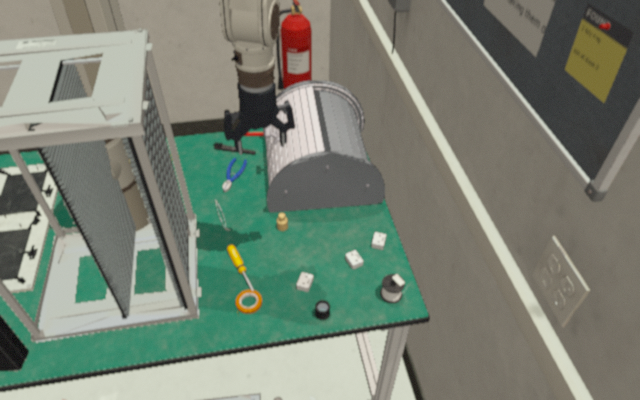

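Emit:
move_arm:
  series:
    - [[0,3.2,0,0,0,8,1],[0,3.2,0,0,0,8,1],[0,3.2,0,0,0,8,1],[1,3,0,0,0,8,1],[1,3,0,0,0,8,1]]

```text
clock: 3.55
eef_pos: [0.3856, 0.0048, 0.326]
tool_rot: [0.354, 0.935, -0.009, -0.002]
ft_force: [1.4, 0.6, 0.5]
grip_width: 0.0853
```

Emit:
move_arm:
  series:
    - [[0.5,3,0,0,0,8,1],[0.5,3,0,0,0,8,1],[0,3,-2,0,0,8,1],[0,3,-2,0,0,8,1],[0,1,-2,0,0,8,1]]

```text
clock: 4.05
eef_pos: [0.3966, 0.1359, 0.2667]
tool_rot: [0.004, 1.0, -0.008, 0.004]
ft_force: [-0.7, -0.2, 0.3]
grip_width: 0.0854
```

Emit:
move_arm:
  series:
    - [[0,0,-1,0,0,0,1],[0,0,0,0,0,0,1],[0,0,0,0,0,0,1],[0,0,0,0,0,0,1],[0,0,0,0,0,0,1]]

```text
clock: 4.55
eef_pos: [0.3955, 0.1314, 0.2557]
tool_rot: [0.011, 1.0, -0.009, 0.003]
ft_force: [0.3, -0.5, -1.1]
grip_width: 0.0854
```

```bash
cat >> h.py <<'E'
np.set_printoptions(precision=4,suppress=True,linewidth=200)
C=np.array([0.5515,0.129]);th=-0.0656
XA=np.array([np.cos(th),np.sin(th)]); YA=np.array([-np.sin(th),np.cos(th)])
def c2w(x,y,z): return np.r_[C+x*XA+y*YA,z]
def w2c(q):
    c,s=np.cos(th),np.sin(th); dx=q[...,0]-C[0];dy=q[...,1]-C[1]; return np.stack([c*dx+s*dy,-s*dx+c*dy,q[...,2]],-1)
def st(o=None):
    o=o or bot.get_obs(); M=R.from_quat(o['tool_rot']).as_matrix()
    print('t',o['clock'],'tcp',o['eef_pos'],'cab',w2c(o['eef_pos']),'yaw',np.degrees(np.arctan2(M[1,0],M[0,0])),'z',M[:,2],'F',o['ft_force'],'w',o['grip_width'],'q',o['joint_pos'])
    return o
E
python3 - <<'E'
from h import *
o,p,d=snap('wrist','w1.png'); st(o); np.save('d.npy',d)
a=.646; print('handle',c2w(-.187*np.cos(a),0,.04+.187*np.sin(a)))
P=cloud('wrist',d,o); L=w2c(P); r=np.hypot(L[...,0],L[...,2]-.04)
m=(r>.178)&(r<.2)&(abs(L[...,1])<.06)&(L[...,0]<-.1)
print(m.sum(), np.percentile(P[m],[2,50,98],axis=0), np.percentile(L[m],[2,50,98],axis=0))
E
```

```text
t 4.55 tcp [0.3955 0.1314 0.2557] cab [-0.1559 -0.0078  0.2557] yaw 178.7737047414723 z [ 0.0057 -0.0177 -0.9998] F [ 0.3009 -0.4813 -1.0776] w 0.08536652665983739 q [ 0.3344  0.0652 -0.1412  1.3648 -0.0186  0.3558]
handle [0.4025 0.1388 0.1526]
2987 [[0.3549 0.0849 0.0009]
 [0.3718 0.1399 0.0028]
 [0.4102 0.1975 0.1601]] [[-0.1958 -0.0566  0.0009]
 [-0.1801  0.0002  0.0028]
 [-0.1416  0.0563  0.1601]]
```

View pics/w1.png

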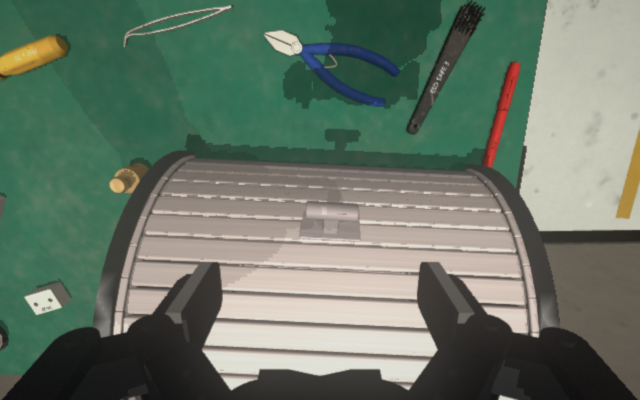

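```bash
cat >> h.py <<'E'
def goto(target,yaw=176.24,o=None):
    """print shift cm & rotvec deg to reach tcp target"""
    o=o or bot.get_obs()
    Rt=R.from_euler('z',yaw,degrees=True)*R.from_matrix(np.diag([1,-1,-1]))
    w=(Rt*R.from_quat(o['tool_rot']).inv()).as_rotvec(degrees=True)
    print('GO shift cm',np.round((np.array(target)-o['eef_pos'])*100,2),'rot',np.round(w,2))
E
python3 - <<'E'
from h import *
o,p,d=snap('wrist','w2.png')
P=cloud('wrist',d,o); L=w2c(P); r=np.hypot(L[...,0],L[...,2]-.04)
m=(r>.176)&(r<.2)&(abs(L[...,1])<.06)&(L[...,0]<-.1)&(L[...,2]>.12)
print(m.sum(), np.percentile(P[m],[2,50,98],axis=0), np.percentile(L[m],[2,50,98],axis=0))
goto([.4025,.1388,.20]); 
E
```

```text
965 [[0.3982 0.1202 0.1511]
 [0.4035 0.139  0.1585]
 [0.4134 0.1579 0.1604]] [[-0.153  -0.0186  0.1511]
 [-0.1484  0.0003  0.1585]
 [-0.1384  0.0192  0.1604]]
GO shift cm [ 0.7   0.71 -5.56] rot [ 1.01  0.31 -2.58]
```

Emit:
move_arm:
  series:
    - [[0.7,0.7,-2,1,0.3,-2.6,1],[0,0,-3,0,0,0,1],[0,0,-2,0,0,0,1],[0,0,0,0,0,0,1],[0,0,0,0,0,0,1]]

```text
clock: 5.15
eef_pos: [0.4053, 0.1388, 0.1873]
tool_rot: [0.036, 0.999, 0.002, 0.004]
ft_force: [-0.1, 0.2, -0.0]
grip_width: 0.0856
```

```bash
python3 - <<'E'
from h import *
st();goto([.4025,.1388,.134])
E
```

```text
t 5.15 tcp [0.4053 0.1388 0.1873] cab [-0.1465  0.0002  0.1873] yaw 175.91517923758673 z [ 0.0077  0.0031 -1.    ] F [-0.0576  0.1981 -0.0407] w 0.08555057280121284 q [ 0.3298  0.1196 -0.262   1.181   0.0004  0.401 ]
GO shift cm [-0.28 -0.   -5.33] rot [-0.18  0.44  0.32]
```

Emit:
move_arm:
  series:
    - [[-0.3,0,-2,-0.2,0.4,0.3,1],[0,0,-2,0,0,0,1],[0,0,-1.3,0,0,0,1],[0,0,0,0,0,0,1],[0,0,0,0,0,0,0.3]]

```text
clock: 5.65
eef_pos: [0.4076, 0.1405, 0.1403]
tool_rot: [0.033, 0.999, 0.002, 0.006]
ft_force: [0.8, -0.4, 0.5]
grip_width: 0.0732
```

Emit:
move_arm:
  series:
    - [[0,0,0,0,0,0,0.2],[0,0,0,0,0,0,0],[0,0,0,0,0,0,0],[0,0,0,0,0,0,0],[0,0,0,0,0,0,0]]

```text
clock: 6.15
eef_pos: [0.4091, 0.1386, 0.1437]
tool_rot: [0.034, 0.999, 0.0, 0.009]
ft_force: [1.1, 1.1, -5.1]
grip_width: 0.038
```

```bash
python3 - <<'E'
from h import *
o,p,d=snap('wrist','w3.png');st(o)
E
```

```text
t 6.15 tcp [0.4091 0.1386 0.1437] cab [-0.1427  0.0003  0.1437] yaw 176.1017981577013 z [ 0.0179 -0.0006 -0.9998] F [ 1.1321  1.1332 -5.0788] w 0.038020393866002734 q [ 0.3311  0.1572 -0.3393  1.0576 -0.0063  0.3991]
```

View pics/w3.png

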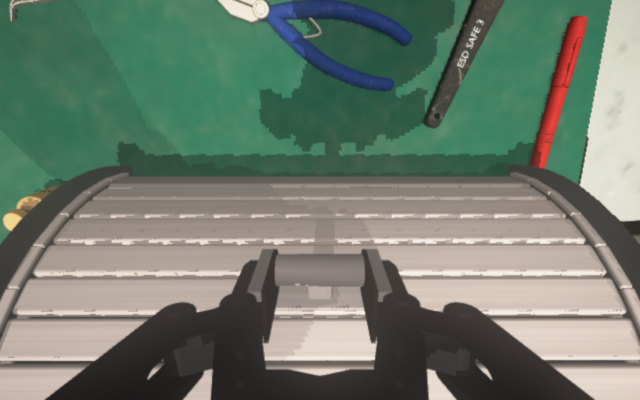

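Emit:
move_arm:
  series:
    - [[0,0,0,0,0.5,0,0.8],[0,0,0,0,0,0,0.8],[-0.6,0,-1.2,0,0.5,0,0.8],[-0.3,0,-0.3,0,0,0,0.8],[0,0,0,0,0,0,0.8]]

```text
clock: 6.7
eef_pos: [0.4001, 0.1396, 0.1285]
tool_rot: [0.034, 0.999, 0.001, 0.0]
ft_force: [0.3, 0.5, 0.8]
grip_width: 0.0684
```

```bash
python3 - <<'E'
from h import *
st();goto([.4025,.1388,.134])
E
```

```text
t 6.7 tcp [0.4001 0.1396 0.1285] cab [-0.1518  0.0006  0.1285] yaw 176.12952810760595 z [ 0.0005  0.0014 -1.    ] F [0.2734 0.5241 0.7903] w 0.06844078365840088 q [ 0.3348  0.1692 -0.3684  1.0323  0.0012  0.4024]
GO shift cm [ 0.24 -0.08  0.55] rot [-0.08  0.03  0.11]
```

Emit:
move_arm:
  series:
    - [[0.2,0,0.3,0,0,0,0.5],[0,0,0,0,0,0,0],[0,0,0,0,0,0,0],[0,0,0,0,0,0,0],[0,0,0,0,0,0,0]]

```text
clock: 7.2
eef_pos: [0.4018, 0.1391, 0.1319]
tool_rot: [0.034, 0.999, 0.0, 0.0]
ft_force: [-0.3, -0.5, -0.2]
grip_width: 0.0387
```

```bash
python3 - <<'E'
from h import *
o=st()
for q in np.arange(0,1.61,.1): print(round(q,1),np.round((c2w(-.187*np.cos(.646+q),0,.04+.187*np.sin(.646+q))-c2w(-.187*np.cos(.646),0,.04+.187*np.sin(.646)))*100,2))
E
```

```text
t 7.2 tcp [0.4018 0.1391 0.1319] cab [-0.15    0.0003  0.1319] yaw 176.14165937986678 z [ 0.0001  0.     -1.    ] F [-0.3415 -0.4711 -0.1522] w 0.03867506686381022 q [ 0.3333  0.1691 -0.3587  1.043   0.      0.4006]
0.0 [0. 0. 0.]
0.1 [ 1.2  -0.08  1.43]
0.2 [ 2.53 -0.17  2.74]
0.3 [ 3.99 -0.26  3.91]
0.4 [ 5.55 -0.36  4.93]
0.5 [ 7.21 -0.47  5.78]
0.6 [ 8.95 -0.59  6.46]
0.7 [10.74 -0.71  6.97]
0.8 [12.58 -0.83  7.3 ]
0.9 [14.44 -0.95  7.44]
1.0 [16.3  -1.07  7.39]
1.1 [18.15 -1.19  7.16]
1.2 [19.97 -1.31  6.74]
1.3 [21.74 -1.43  6.14]
1.4 [23.44 -1.54  5.37]
1.5 [25.05 -1.65  4.43]
1.6 [26.56 -1.75  3.34]
```

Emit:
move_arm:
  series:
    - [[1.2,-0.1,1.4,0,0,0,0],[1.3,-0.1,1.3,0,0,0,0],[1.5,-0.1,1.2,0,0,0,0],[1.6,-0.1,1,0,0,0,0],[1.6,-0.1,0.8,0,0,0,0]]

```text
clock: 7.7
eef_pos: [0.4577, 0.1353, 0.1815]
tool_rot: [0.032, 0.999, 0.001, -0.021]
ft_force: [-10.4, 1.7, 5.4]
grip_width: 0.0386
```

```bash
cat >> h.py <<'E'
def sh(o=None):
    o=st(o); L=w2c(o['eef_pos']); q=np.arctan2(L[2]+.0207-.04,-L[0])-.646; r=np.hypot(L[2]+.0207-.04,L[0]); print('q',q,'r',r)
    for dq in (.1,.2,.3,.4,.5): 
        t=c2w(-.187*np.cos(.646+q+dq),0,.04-.0207+.187*np.sin(.646+q+dq)); print(dq,np.round((t-o['eef_pos'])*100,2))
E
python3 -c "
from h import *
sh()"
```

```text
t 7.7 tcp [0.4577 0.1353 0.1815] cab [-0.094   0.0002  0.1815] yaw 176.33678483321196 z [-0.0412  0.0039 -0.9991] F [-10.3902   1.653    5.3978] w 0.03856781211925212 q [ 0.2779  0.2548 -0.1096  1.245   0.015   0.3416]
q 0.3995420671853184 r 0.18746242797717658
0.1 [ 1.68 -0.13  0.82]
0.2 [ 3.42 -0.24  1.5 ]
0.3 [ 5.21 -0.36  2.01]
0.4 [ 7.05 -0.48  2.33]
0.5 [ 8.91 -0.6   2.47]
```

Emit:
move_arm:
  series:
    - [[1.7,-0.1,0.8,0,-0.8,0,0],[1.8,-0.1,0.7,0,-0.8,0,0],[1.8,-0.1,0.5,0,-0.8,0,0],[1.9,-0.1,0.3,0,-0.8,0,0],[1.9,-0.1,0.1,0,-0.8,0,0]]

```text
clock: 8.2
eef_pos: [0.5343, 0.1303, 0.2047]
tool_rot: [0.031, 1.0, 0.003, -0.004]
ft_force: [-5.5, -1.2, 3.2]
grip_width: 0.0385
```

```bash
python3 -c "
from h import *
sh()"
```

```text
t 8.2 tcp [0.5343 0.1303 0.2047] cab [-0.0172  0.0002  0.2047] yaw 176.43501518832267 z [-0.007   0.0052 -1.    ] F [-5.5234 -1.1833  3.24  ] w 0.03854094694818538 q [0.2355 0.3563 0.0948 1.3149 0.0067 0.2977]
q 0.8320882341232388 r 0.1861740942200084
0.1 [ 1.85 -0.14  0.16]
0.2 [ 3.72 -0.26  0.06]
0.3 [ 5.56 -0.38 -0.24]
0.4 [ 7.36 -0.5  -0.71]
0.5 [ 9.11 -0.62 -1.37]
```

Emit:
move_arm:
  series:
    - [[2,-0.1,0.1,0,-0.6,0,0],[2,-0.1,-0.1,0,-0.6,0,0],[2,-0.1,-0.3,0,-0.6,0,0],[1.9,-0.1,-0.5,0,-0.6,0,0],[1.8,-0.1,-0.6,0,-0.6,0,0]]

```text
clock: 8.7
eef_pos: [0.6261, 0.1242, 0.1927]
tool_rot: [0.031, 0.999, 0.003, 0.016]
ft_force: [-4.9, -0.8, 1.9]
grip_width: 0.0381
```

```bash
python3 -c "
from h import *
sh()"
```

```text
t 8.7 tcp [0.6261 0.1242 0.1927] cab [0.0748 0.0001 0.1927] yaw 176.4475520757873 z [ 0.0313  0.005  -0.9995] F [-4.8972 -0.7796  1.903 ] w 0.03809116453334022 q [ 0.1964  0.5104  0.3006  1.3293 -0.0012  0.2583]
q 1.331749909290949 r 0.18886342589341135
0.1 [ 1.6  -0.11 -1.  ]
0.2 [ 3.18 -0.22 -1.98]
0.3 [ 4.66 -0.31 -3.13]
0.4 [ 6.02 -0.4  -4.41]
0.5 [ 7.24 -0.48 -5.82]
```

Emit:
move_arm:
  series:
    - [[1.6,-0.1,-0.9,0,0.5,0,0],[1.6,-0.1,-1,0,0.5,0,0],[1,-0.1,-0.8,0,0.5,0,0],[0,0,0,0,0,0,1],[0,0,0,0,0,0,1]]

```text
clock: 9.2
eef_pos: [0.6702, 0.1211, 0.1658]
tool_rot: [0.031, 0.999, 0.004, 0.002]
ft_force: [0.0, 0.5, 0.3]
grip_width: 0.0664
```

```bash
python3 -c "
from h import *
o,p,d=snap('scene','s5.png');sh(o)"
```

```text
t 9.2 tcp [0.6702 0.1211 0.1658] cab [ 0.119  -0.0001  0.1658] yaw 176.39160445512604 z [ 0.004   0.0069 -1.    ] F [0.043  0.5405 0.3135] w 0.06641829135678261 q [0.176  0.6365 0.4447 1.3739 0.0061 0.239 ]
q 1.6069314093452864 r 0.18871301255774536
0.1 [ 1.28 -0.07 -1.38]
0.2 [ 2.54 -0.16 -2.76]
0.3 [ 3.65 -0.23 -4.27]
0.4 [ 4.6  -0.29 -5.87]
0.5 [ 5.4  -0.34 -7.56]
```

View pics/s5.png

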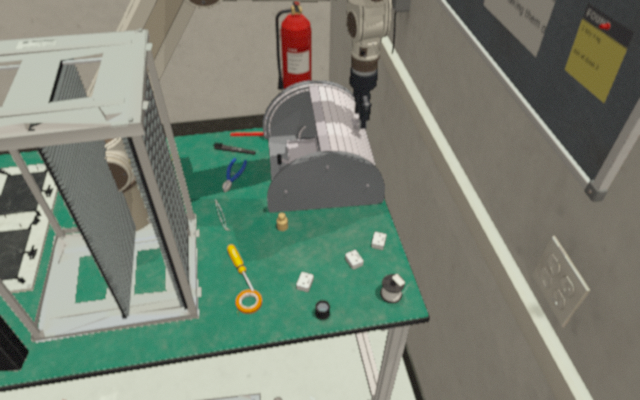

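Emit:
move_arm:
  series:
    - [[0,0,4,0,0,0,1],[0,0,4,0,0,0,1],[0,-2,3,0,0,-8,1],[0,-3,0,0,0,-8,1],[0,-3,0,0,0,-8,1]]

```text
clock: 9.75
eef_pos: [0.6648, 0.0444, 0.2796]
tool_rot: [0.241, 0.97, 0.005, 0.001]
ft_force: [0.1, -0.6, -0.9]
grip_width: 0.0858
```

Emit:
move_arm:
  series:
    - [[0,-3,0,0,0,-8,1],[0,-3,0,0,0,-8,1],[0,-3,0,0,0,-8,1],[0,-3,0,0,0,-8,1],[0,-3,0,0,0,-8,1]]

```text
clock: 10.25
eef_pos: [0.6625, -0.1093, 0.2859]
tool_rot: [0.57, 0.822, 0.005, 0.007]
ft_force: [0.2, 0.4, -0.1]
grip_width: 0.0854
```

Emit:
move_arm:
  series:
    - [[0,-3,0,0,0,-8,1],[0,-3,-2,0,0,-8,1],[0,-3,-2,0,0,-8,1],[0,0,-2,0,0,-8,1],[0,0,0,0,0,0,1]]

```text
clock: 10.75
eef_pos: [0.66, -0.2069, 0.2292]
tool_rot: [0.783, 0.622, 0.004, 0.012]
ft_force: [-0.7, -0.0, -1.0]
grip_width: 0.0853
```

```bash
cat >> h.py <<'E'
def blocks(cam,o,p,d,zt=.02,tol=.008,roi=None,lo=110):
    P=cloud(cam,d,o)
    m=(abs(P[...,2]-zt)<tol)&(p.min(-1)>lo)
    if roi is not None:
        x0,x1,y0,y1=roi; m&=(P[...,0]>x0)&(P[...,0]<x1)&(P[...,1]>y0)&(P[...,1]<y1)
    m=cv2.morphologyEx(m.astype(np.uint8),cv2.MORPH_CLOSE,np.ones((3,3)))
    n,l,s,c=cv2.connectedComponentsWithStats(m)
    for k in range(1,n):
        if s[k,4]<60: continue
        q=P[(l==k)&(abs(P[...,2]-zt)<tol)]
        (cx,cy),(w,h),a=cv2.minAreaRect((q[:,:2]*1000).astype(np.float32))
        if w>h: w,h,a=h,w,a-90   # a = short axis dir
        print('blk px',np.round(c[k]),'n',s[k,4],'xy',round(cx/1000,4),round(cy/1000,4),'z',q[:,2].mean().round(4),'size',round(w,1),round(h,1),'short ax',round(a,1),'-> yaw',round((a+90)%180,1))
E
python3 - <<'E'
from h import *
o,p,d=snap('top','t3.png'); st(o); blocks('top',o,p,d,roi=(.3,.72,-.45,-.06))
o,p,d=snap('wrist','w4.png'); blocks('wrist',o,p,d,roi=(.3,.75,-.45,-.06))
E
```

```text
t 10.75 tcp [ 0.66   -0.2069  0.2292] cab [ 0.1302 -0.3281  0.2292] yaw 76.86539435445466 z [ 0.0211 -0.0143 -0.9997] F [-0.7395 -0.0161 -0.9881] w 0.08532408471741618 q [-0.3006  0.6292  0.5945  1.5117 -0.0074  1.4993]
blk px [307. 152.] n 1078 xy 0.656 -0.193 z 0.0201 size 30.0 40.0 short ax -25.5 -> yaw 64.5
blk px [249. 212.] n 1022 xy 0.5769 -0.2428 z 0.0199 size 30.1 40.5 short ax 17.2 -> yaw 107.2
blk px [149. 273.] n 958 xy 0.4414 -0.2892 z 0.0196 size 30.5 41.8 short ax -27.9 -> yaw 62.1
blk px [ 37. 283.] n 134 xy 0.3056 -0.2691 z 0.0132 size 6.6 48.5 short ax 16.4 -> yaw 106.4
blk px [329. 274.] n 255 xy 0.6469 -0.3423 z 0.0203 size 18.9 44.7 short ax 78.9 -> yaw 168.9
blk px [ 59. 312.] n 103 xy 0.3116 -0.3178 z 0.0129 size 20.7 43.4 short ax 1.8 -> yaw 91.8
```

View pics/w4.png

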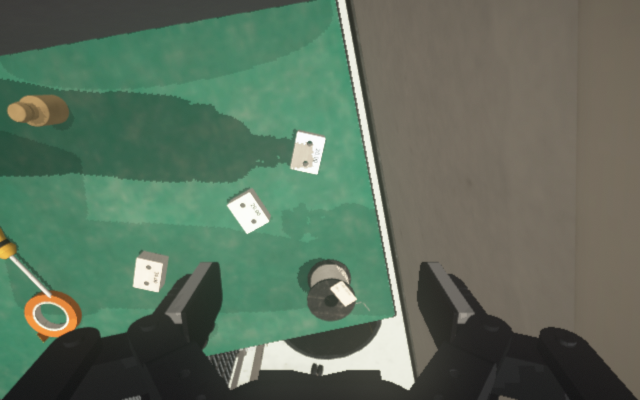

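View pics/t3.png

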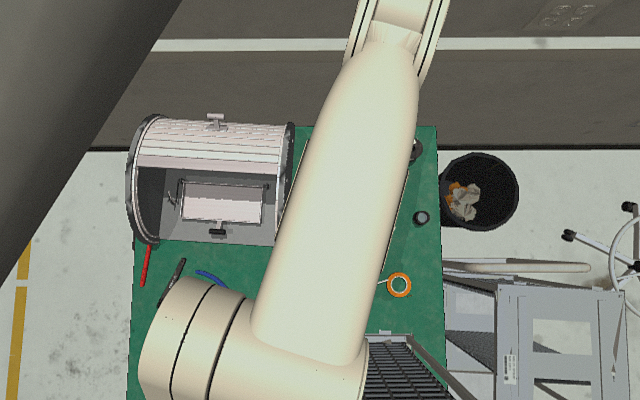

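The wrist view shows three blocks, at (307,152), (249,212) and (149,273), unmoved. The top view shows the shutter fully open and the pan visible at (220,202). I'll take block A first.

```bash
python3 - <<'E'
from h import *
goto([.6555,-.1925,.10],64.5)
E
```

```text
GO shift cm [ -0.61   1.43 -13.28] rot [  1.09   1.41 -12.59]
```

Emit:
move_arm:
  series:
    - [[-0.3,0.7,-3,0.6,0.7,-6.5,1],[-0.3,0.7,-4,0.5,0.7,-6.2,1],[0,0,-3,0,0,0,1],[0,0,-2,0,0,0,1],[0,0,0,0,0,0,1]]

```text
clock: 11.35
eef_pos: [0.6611, -0.1886, 0.1228]
tool_rot: [0.843, 0.537, 0.007, 0.008]
ft_force: [0.5, 0.4, 0.4]
grip_width: 0.0854
```

```bash
python3 - <<'E'
from h import *
o,p,d=snap('wrist','w5.png'); st(o); blocks('wrist',o,p,d,roi=(.3,.75,-.31,-.06)); goto([.6555,-.1925,.003],64.5)
E
```

```text
t 11.35 tcp [ 0.6611 -0.1886  0.1228] cab [ 0.1302 -0.3097  0.1228] yaw 64.97020255447138 z [ 0.0195 -0.0059 -0.9998] F [0.4923 0.4307 0.381 ] w 0.08536657909255825 q [-0.2777  0.6579  0.3702  1.2627 -0.0003  1.73  ]
blk px [314. 204.] n 2010 xy 0.656 -0.193 z 0.02 size 29.8 40.7 short ax -24.9 -> yaw 65.1
blk px [254. 293.] n 1787 xy 0.5768 -0.2427 z 0.0195 size 31.1 40.5 short ax 16.8 -> yaw 106.8
GO shift cm [ -0.68  -0.36 -12.19] rot [ 0.39  1.3  -0.45]
```

View pics/w5.png

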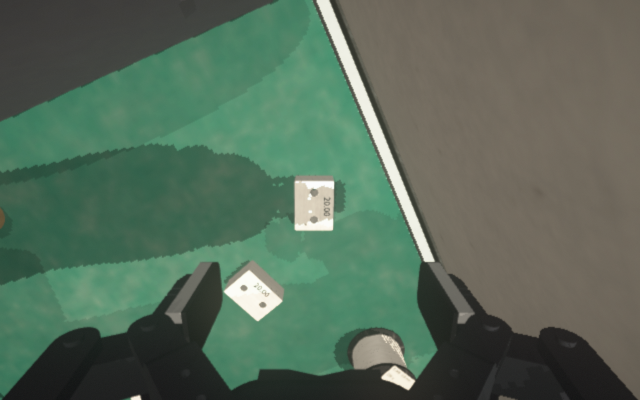

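Emit:
move_arm:
  series:
    - [[-0.5,-0.4,-3,0.4,1,-0.2,1],[0,0,-3,0,0.3,0,1],[0,0,-2,0,0,0,1],[0,0,-1,0,0,0,1],[0,0,0,0,0,0,1]]

```text
clock: 11.9
eef_pos: [0.6677, -0.193, 0.0494]
tool_rot: [0.842, 0.54, 0.009, 0.01]
ft_force: [-0.1, 0.3, 0.2]
grip_width: 0.0851
```

```bash
python3 - <<'E'
from h import *
st(); goto([.656,-.193,.003],64.7)
E
```

```text
t 11.9 tcp [ 0.6677 -0.193   0.0494] cab [ 0.1371 -0.3137  0.0494] yaw 65.3232252491271 z [ 0.0249 -0.0068 -0.9997] F [-0.1213  0.273   0.2496] w 0.08512957927760412 q [-0.2816  0.7217  0.289   1.1123  0.0004  1.7199]
GO shift cm [-1.17  0.   -4.64] rot [ 0.4   1.43 -0.62]
```

Emit:
move_arm:
  series:
    - [[-1.1,0,-1.5,0.4,1.4,-0.6,1],[-0.2,0,-1,0,0.4,0,1],[-0.2,0,-1,0,0.4,0,1],[0,0,0,0,0,0,1],[0,0,0,0,0,0,1]]

```text
clock: 12.4
eef_pos: [0.655, -0.1938, 0.0175]
tool_rot: [0.845, 0.535, -0.004, -0.001]
ft_force: [-1.1, -0.7, 0.5]
grip_width: 0.0853
```

```bash
python3 - <<'E'
from h import *
st(); goto([.656,-.193,.003],64.7)
E
```

```text
t 12.4 tcp [ 0.655  -0.1938  0.0175] cab [ 0.1244 -0.3153  0.0175] yaw 64.74643910624232 z [-0.0083 -0.0019 -1.    ] F [-1.1294 -0.6894  0.4997] w 0.08529832478883662 q [-0.2858  0.7534  0.2606  1.0854 -0.0042  1.7257]
GO shift cm [ 0.1   0.08 -1.45] rot [ 0.11 -0.48 -0.05]
```

Emit:
move_arm:
  series:
    - [[0,0,-0.8,0,0,0,1],[0,0,-0.5,0,0,0,1],[0,0,0,0,0,0,0.5],[0,0,0,0,0,0,0],[0,0,0,0,0,0,0]]

```text
clock: 12.9
eef_pos: [0.6554, -0.1939, 0.0038]
tool_rot: [0.845, 0.535, -0.004, -0.001]
ft_force: [-0.1, -0.1, 0.1]
grip_width: 0.0435
```

Emit:
move_arm:
  series:
    - [[0,0,0,0,0,0,0],[0,0,0,0,0,0,0],[0,0,0,0,0,0,0],[0,0,3,0,0,0,0],[0,0,3,0,0,0,0]]

```text
clock: 13.4
eef_pos: [0.6514, -0.1927, 0.0598]
tool_rot: [0.845, 0.535, -0.007, -0.005]
ft_force: [1.2, 0.2, -0.2]
grip_width: 0.0289
```

```bash
python3 - <<'E'
from h import *
o,p,d=snap('wrist','w6.png'); st(o)
E
```

```text
t 13.4 tcp [ 0.6514 -0.1927  0.0598] cab [ 0.1208 -0.3145  0.0598] yaw 64.75726108934285 z [-0.0179  0.001  -0.9998] F [ 1.2421  0.2355 -0.1958] w 0.028870304351589757 q [-0.2858  0.7165  0.3082  1.1798 -0.0041  1.7256]
```

View pics/w6.png

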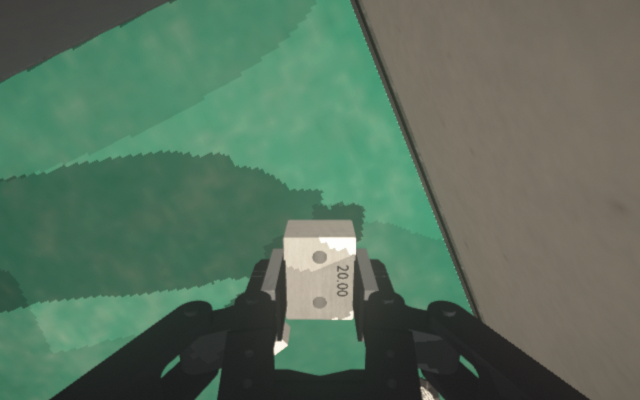

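Emit:
move_arm:
  series:
    - [[0,0,4,0,-0.5,0,0],[0,0,4,0,0,0,0],[0,0,4,0,0,8,0],[0,0,4,0,0,8,0],[0,0,4,0,0,8,0]]

```text
clock: 13.95
eef_pos: [0.6488, -0.192, 0.2644]
tool_rot: [0.709, 0.705, -0.006, -0.004]
ft_force: [0.3, -0.2, -0.5]
grip_width: 0.0283
```

Emit:
move_arm:
  series:
    - [[-1,3,2,0,0,8,0],[-1,3.5,0,0,0,8,0],[-1,3.5,0,0,0,8,0],[-1.5,3.5,0,0,0,8,0],[-1.5,3.5,0,0,0,8,0]]

```text
clock: 14.45
eef_pos: [0.5916, -0.0235, 0.2923]
tool_rot: [0.417, 0.909, -0.002, 0.006]
ft_force: [0.8, 0.2, -0.7]
grip_width: 0.0283
```

```bash
python3 - <<'E'
from h import *
st(); goto(c2w(-.05,.06,.27))
E
```

```text
t 14.45 tcp [ 0.5916 -0.0235  0.2923] cab [ 0.05   -0.1496  0.2923] yaw 130.7668281559579 z [ 0.0096 -0.0086 -0.9999] F [ 0.8426  0.1645 -0.6722] w 0.02828888639048287 q [-0.0355  0.4098  0.3997  1.5507 -0.0083  0.8238]
GO shift cm [-8.6  21.57 -2.23] rot [ 0.25  0.72 45.47]
```

Emit:
move_arm:
  series:
    - [[-1.7,4,0,0,0,8,0],[-1.7,4,0,0,0,8,0],[-1.7,4,0,0,0,8,0],[-1.7,4,0,0,0,8,0],[-1.7,4,0,0,0,8,0]]

```text
clock: 14.95
eef_pos: [0.5021, 0.183, 0.2914]
tool_rot: [0.067, 0.998, 0.001, 0.007]
ft_force: [1.1, -0.4, -1.7]
grip_width: 0.0284
```

Emit:
move_arm:
  series:
    - [[0,1,-1,0,0,5,0],[0,0,0,0,0,0,0],[0,0,0,0,0,0,0],[0,0,0,0,0,0,0],[0,0,0,0,0,0,0]]

```text
clock: 15.45
eef_pos: [0.4997, 0.1969, 0.2819]
tool_rot: [0.019, 1.0, 0.002, 0.007]
ft_force: [0.6, -0.1, 0.3]
grip_width: 0.0285
```

```bash
python3 - <<'E'
from h import *
o,p,d=snap('wrist','w7.png'); st(o); goto(c2w(-.05,.06,.2)); snap('scene','s6.png')
P=cloud('wrist',d,o); L=w2c(P); np.save('L.npy',L)
E
```

```text
t 15.45 tcp [0.4997 0.1969 0.2819] cab [-0.0561  0.0644  0.2819] yaw 177.77430215528133 z [ 0.0147  0.0032 -0.9999] F [ 0.5976 -0.1121  0.2526] w 0.028492376638742763 q [ 0.3767  0.289   0.2001  1.4671 -0.0024  0.4155]
GO shift cm [ 0.57 -0.46 -8.19] rot [-0.17  0.85 -1.53]
```

View pics/w7.png

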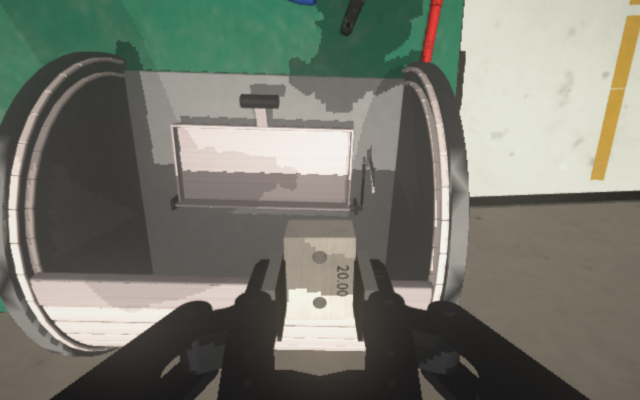

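View pics/s6.png

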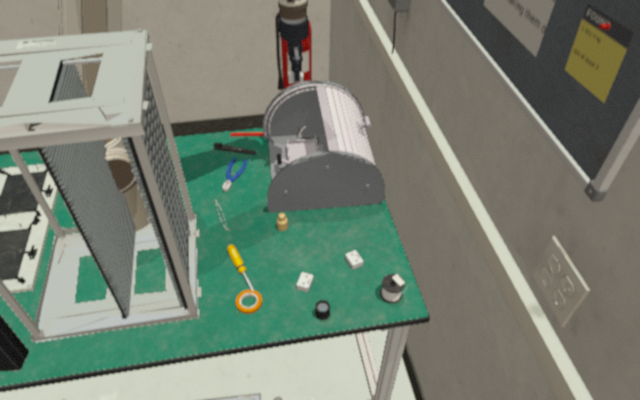

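```bash
python3 - <<'E'
from h import *
L=np.load('L.npy')
for u,v in [(173,126),(353,130),(179,207),(354,209),(260,101),(265,165),(200,160),(330,160),(265,205),(355,165)]: print((u,v),L[v,u])
E
```

```text
(173, 126) [-0.0893 -0.0986  0.0382]
(353, 130) [-0.0901  0.1023  0.0374]
(179, 207) [ 0.0168 -0.1133  0.0113]
(354, 209) [0.0068 0.1099 0.0305]
(260, 101) [-0.1196  0.0022  0.0578]
(265, 165) [-0.0445  0.0007  0.025 ]
(200, 160) [-0.0487 -0.0763  0.0253]
(330, 160) [-0.053   0.0782  0.0268]
(265, 205) [-0.0002  0.0023  0.043 ]
(355, 165) [-0.0439  0.1102  0.0096]
```

Emit:
move_arm:
  series:
    - [[0.4,-0.4,-3,-0.2,0.8,-1.5,0],[-0.1,0,-3,0,0.2,0,0],[-0.1,0,-3,0,0.2,0,0],[-0.1,0,-3,0,0.2,0,0],[0,0,0,0,0,0,0]]

```text
clock: 16.05
eef_pos: [0.5038, 0.1895, 0.1611]
tool_rot: [0.037, 0.999, 0.001, -0.002]
ft_force: [-0.3, -0.9, -0.9]
grip_width: 0.0284
```

```bash
python3 - <<'E'
from h import *
st(); goto(c2w(-.05,.06,.08)); 
E
```

```text
t 16.05 tcp [0.5038 0.1895 0.1611] cab [-0.0515  0.0572  0.1611] yaw 175.70984807164052 z [-0.0033  0.0019 -1.    ] F [-0.2523 -0.872  -0.9153] w 0.028389204814377657 q [ 0.358   0.3572 -0.0204  1.1956  0.003   0.4329]
GO shift cm [ 0.17  0.27 -8.11] rot [-0.11 -0.19  0.53]
```

Emit:
move_arm:
  series:
    - [[0.1,0.4,-3,-0.1,0,0.5,0],[0,0,-3,0,0.2,0,0],[0,0,-2,0,0.2,0,0],[-0.1,0,-1,0,0,0,0],[0,0,0,0,0,0,0]]

```text
clock: 16.55
eef_pos: [0.51, 0.1931, 0.0761]
tool_rot: [0.036, 0.999, 0.002, 0.0]
ft_force: [0.0, 0.2, -0.8]
grip_width: 0.0286
```

```bash
python3 - <<'E'
from h import *
st(); goto(c2w(-.05,.06,.031)); 
E
```

```text
t 16.55 tcp [0.51   0.1931 0.0761] cab [-0.0456  0.0612  0.0761] yaw 175.90621830448637 z [ 0.0007  0.004  -1.    ] F [ 0.0053  0.1763 -0.7531] w 0.028647486417092558 q [ 0.36    0.4426 -0.1305  0.9957  0.0035  0.4315]
GO shift cm [-0.44 -0.09 -4.51] rot [-0.23  0.04  0.33]
```

Emit:
move_arm:
  series:
    - [[-0.6,0,-2,-0.2,0,0.3,0],[-0.2,0,-1,0,0.2,0,0],[0,0,-0.8,0,0,0,0],[0,0,-0.3,0,0,0,0],[0,0,0,0,0,0,0]]

```text
clock: 17.05
eef_pos: [0.5082, 0.1947, 0.0411]
tool_rot: [0.034, 0.999, 0.003, 0.005]
ft_force: [-0.5, -0.6, -0.3]
grip_width: 0.0287
```

```bash
python3 - <<'E'
from h import *
st(); goto(c2w(-.05,.06,.029)); 
E
```

```text
t 17.05 tcp [0.5082 0.1947 0.0411] cab [-0.0475  0.0627  0.0411] yaw 176.1162265247261 z [ 0.0096  0.0051 -0.9999] F [-0.4595 -0.601  -0.3059] w 0.02874338533969567 q [ 0.3652  0.475  -0.1844  0.9007  0.0013  0.4329]
GO shift cm [-0.26 -0.26 -1.21] rot [-0.29  0.55  0.12]
```

Emit:
move_arm:
  series:
    - [[-0.3,-0.2,-0.6,-0.3,0.5,0,0],[0,0,-0.4,0,0,0,0],[0,0,-0.2,0,0,0,0],[0,0,0,0,0,0,0.45],[0,0,0,0,0,0,0.45]]

```text
clock: 17.55
eef_pos: [0.5066, 0.193, 0.0298]
tool_rot: [0.034, 0.999, 0.0, 0.002]
ft_force: [0.1, -0.7, 0.0]
grip_width: 0.0385
```

```bash
python3 - <<'E'
from h import *
st()
E
```

```text
t 17.55 tcp [0.5066 0.193  0.0298] cab [-0.049   0.061   0.0298] yaw 176.10734063278605 z [ 0.0033  0.0006 -1.    ] F [ 0.135  -0.6834  0.0109] w 0.03852921705896955 q [ 0.3644  0.4906 -0.1934  0.8836 -0.0006  0.4324]
```

Emit:
move_arm:
  series:
    - [[0,0,3,0,0,0,0.5],[0,0,5,0,0,0,0.5],[0,0,5,0,0,0,1],[0,0,5,0,0,0,1],[0,0,5,0,0,0,1]]

```text
clock: 18.05
eef_pos: [0.4988, 0.1901, 0.2567]
tool_rot: [0.034, 0.999, -0.003, -0.007]
ft_force: [1.6, -0.0, 0.3]
grip_width: 0.0833
```

```bash
python3 - <<'E'
from h import *
o,p,d=snap('wrist','w8.png'); st(o); goto([.5765,-.2425,.2],107)
E
```

```text
t 18.05 tcp [0.4988 0.1901 0.2567] cab [-0.0566  0.0576  0.2567] yaw 176.10895413092723 z [-0.0147 -0.0062 -0.9999] F [ 1.5668 -0.0089  0.2567] w 0.0832864165551434 q [ 0.3645  0.3129  0.1683  1.4421 -0.0006  0.4324]
GO shift cm [  7.41 -43.4   -6.63] rot [  0.03  -0.05 -69.11]
```

View pics/w8.png

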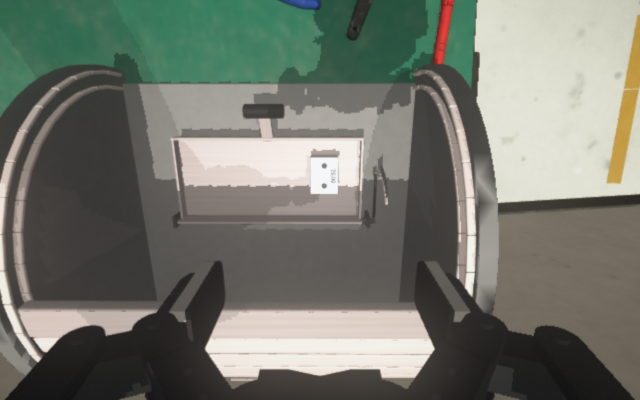

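Emit:
move_arm:
  series:
    - [[0.3,-3,2,0,0,-7,1],[0.7,-4,0,0,0,-7,1],[0.7,-4,0,0,0,-7,1],[0.7,-4.3,0,0,0,-7,1],[0.7,-4.3,0,0,0,-7,1]]

```text
clock: 18.6
eef_pos: [0.5364, -0.0041, 0.2944]
tool_rot: [0.338, 0.941, 0.003, 0.008]
ft_force: [0.3, 0.3, 0.1]
grip_width: 0.0855
```

Emit:
move_arm:
  series:
    - [[0.7,-4.3,0,0,0,-7,1],[0.7,-4.3,0,0,0,-7,1],[0.7,-4.3,-1,0,0,-7,1],[0.7,-4.3,-2,0,0,-7,1],[0.7,-4,-2,0,0,-6,1]]

```text
clock: 19.1
eef_pos: [0.5739, -0.2259, 0.2478]
tool_rot: [0.609, 0.793, 0.001, 0.015]
ft_force: [0.5, 0.7, 0.0]
grip_width: 0.0853
```

```bash
python3 - <<'E'
from h import *
st(); goto([.5765,-.2425,.1],107)
E
```

```text
t 19.1 tcp [ 0.5739 -0.2259  0.2478] cab [ 0.0456 -0.3527  0.2478] yaw 105.00023932568442 z [ 0.0252 -0.0158 -0.9996] F [0.4678 0.698  0.0097] w 0.08529067325056969 q [-0.3723  0.4504  0.3473  1.4385 -0.0055  0.9364]
GO shift cm [  0.26  -1.66 -14.78] rot [0.88 1.46 1.99]
```

Emit:
move_arm:
  series:
    - [[0.1,-1.4,-3,0.9,1.5,2,1],[-0.2,0,-4,0,0.2,0,1],[-0.2,0,-4,0,0.2,0,1],[-0.2,0,-3,0,0.2,0,1],[0,0,0,0,0,0,1]]

```text
clock: 19.6
eef_pos: [0.5664, -0.2484, 0.0992]
tool_rot: [0.599, 0.8, -0.004, -0.005]
ft_force: [-0.9, 0.7, -0.5]
grip_width: 0.0853
```

```bash
python3 - <<'E'
from h import *
o,p,d=snap('wrist','w9.png'); st(o); blocks('wrist',o,p,d,roi=(.36,.75,-.31,-.06)); goto([.5768,-.2427,.02],107)
E
```

```text
t 19.6 tcp [ 0.5664 -0.2484  0.0992] cab [ 0.0396 -0.3756  0.0992] yaw 106.33519018058621 z [-0.0131 -0.0001 -0.9999] F [-0.9032  0.699  -0.5284] w 0.08531460640775979 q [-0.4107  0.5631  0.1389  1.1585 -0.0053  0.875 ]
blk px [338. 204.] n 2442 xy 0.5767 -0.2427 z 0.0199 size 29.8 40.5 short ax 16.6 -> yaw 106.6
blk px [136. 211.] n 2551 xy 0.4411 -0.289 z 0.0197 size 30.4 41.2 short ax -28.5 -> yaw 61.5
GO shift cm [ 0.89  0.62 -8.16] rot [ 0.1  -0.55  0.66]
```

Emit:
move_arm:
  series:
    - [[0.7,0.6,-2,0,-0.2,0.3,1],[0,0,-2.5,0,0.2,0,1],[-0.1,0,-2,0,0.2,0,1],[-0.1,0,-1,0,0,0,1],[0,0,0,0,0,0,1]]

```text
clock: 20.15
eef_pos: [0.5823, -0.2455, 0.0377]
tool_rot: [0.597, 0.802, -0.002, 0.006]
ft_force: [-0.2, -0.1, 0.3]
grip_width: 0.0855
```

```bash
python3 - <<'E'
from h import *
st(); goto([.5768,-.2427,.0035],106.7)
E
```

```text
t 20.15 tcp [ 0.5823 -0.2455  0.0377] cab [ 0.0553 -0.3717  0.0377] yaw 106.72564015799944 z [ 0.0077 -0.0101 -0.9999] F [-0.2237 -0.0949  0.3287] w 0.0855318804000796 q [-0.396   0.6273  0.078   1.0105 -0.0063  0.8829]
GO shift cm [-0.55  0.28 -3.42] rot [ 0.58  0.44 -0.03]
```

Emit:
move_arm:
  series:
    - [[-0.6,0.3,-1.5,0.6,0.4,0,1],[-0.1,0,-1,0,0,0,1],[0,0,-0.4,0,0,0,1],[0,0,0,0,0,0,1],[0,0,0,0,0,0,1]]

```text
clock: 20.65
eef_pos: [0.578, -0.2437, 0.0116]
tool_rot: [0.597, 0.802, 0.002, 0.004]
ft_force: [0.2, 0.5, 0.3]
grip_width: 0.0855
```

```bash
python3 - <<'E'
from h import *
st(); goto([.5768,-.2427,.0035],106.7)
E
```

```text
t 20.65 tcp [ 0.578  -0.2437  0.0116] cab [ 0.0509 -0.3701  0.0116] yaw 106.72549474740588 z [ 0.008  -0.0019 -1.    ] F [0.2493 0.4674 0.3039] w 0.08552064998524139 q [-0.3996  0.6493  0.0409  0.9543  0.0013  0.8793]
GO shift cm [-0.12  0.1  -0.81] rot [ 0.11  0.46 -0.03]
```

Emit:
move_arm:
  series:
    - [[-0.1,0.1,-0.5,0,0.4,0,1],[0,0,-0.3,0,0,0,0.5],[0,0,0,0,0,0,0],[0,0,0,0,0,0,0],[0,0,0,0,0,0,0]]

```text
clock: 21.15
eef_pos: [0.5777, -0.2428, 0.0039]
tool_rot: [0.597, 0.802, -0.001, 0.001]
ft_force: [-7.2, 3.1, 24.5]
grip_width: 0.0282
```

Emit:
move_arm:
  series:
    - [[0,0,0,0,0,0,0],[0,0,0,0,0,0,0],[0,0,3,0,0,0,0],[0,0,4,0,0,0,0],[0,0,5,0,0,0,0]]

```text
clock: 21.65
eef_pos: [0.57, -0.2396, 0.1166]
tool_rot: [0.597, 0.802, -0.003, -0.009]
ft_force: [1.2, -0.6, -1.0]
grip_width: 0.0284
```

```bash
python3 - <<'E'
from h import *
o,p,d=snap('wrist','w10.png'); st(o); goto(c2w(-.05,0,.28))
E
```

```text
t 21.65 tcp [ 0.57   -0.2396  0.1166] cab [ 0.0426 -0.3666  0.1166] yaw 106.72411010768535 z [-0.0182  0.0058 -0.9998] F [ 1.2279 -0.5583 -0.9997] w 0.028449560990565118 q [-0.3971  0.5549  0.1726  1.2076 -0.0017  0.8817]
GO shift cm [-7.36 37.41 15.22] rot [ 0.13 -0.11 69.52]
```

View pics/w10.png

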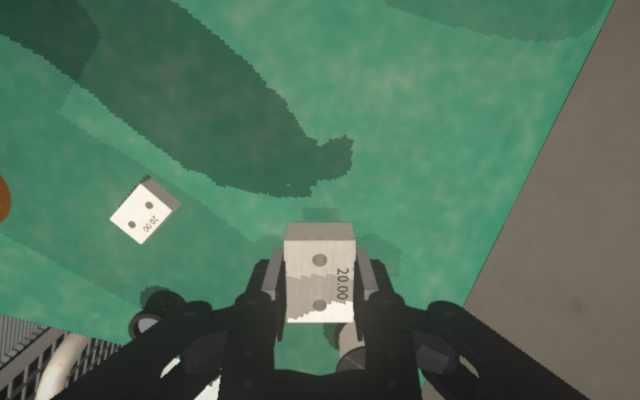

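Emit:
move_arm:
  series:
    - [[0,0,5,0,0,0,0],[0,0,5,0,0,7,0],[0,1,5,0,0,7,0],[-0.7,4,2,0,0,7,0],[-0.8,4.5,0,0,0,7,0]]

```text
clock: 22.2
eef_pos: [0.5596, -0.1499, 0.294]
tool_rot: [0.381, 0.925, -0.003, 0.004]
ft_force: [1.2, 0.3, -0.7]
grip_width: 0.0286
```

Emit:
move_arm:
  series:
    - [[-1,4.5,0,0,0,7,0],[-1,4.5,0,0,0,7,0],[-1,4.5,0,0,0,7,0],[-1,4.5,0,0,0,7,0],[-1,4.5,0,0,0,7,0]]

```text
clock: 22.7
eef_pos: [0.5078, 0.082, 0.2958]
tool_rot: [0.074, 0.997, 0.0, 0.008]
ft_force: [1.2, 0.4, -0.1]
grip_width: 0.0285
```

```bash
python3 - <<'E'
from h import *
st(); goto(c2w(-.05,0,.23))
E
```

```text
t 22.7 tcp [0.5078 0.082  0.2958] cab [-0.0406 -0.0498  0.2958] yaw 171.5184501387896 z [ 0.0151 -0.0011 -0.9999] F [ 1.2259  0.4368 -0.103 ] w 0.028455937894263487 q [ 0.1622  0.2402  0.1707  1.4865 -0.0035  0.3102]
GO shift cm [-0.61  5.03 -6.58] rot [0.03 0.87 4.72]
```

Emit:
move_arm:
  series:
    - [[-0.6,3,0,0,0.9,3,0],[0,1.5,-2,0,0,1.7,0],[0,0,-3,0,0.2,0,0],[0,0,-3,0,0.2,0,0],[0,0,0,0,0,0,0]]

```text
clock: 23.2
eef_pos: [0.4989, 0.1365, 0.2147]
tool_rot: [0.024, 1.0, 0.001, -0.002]
ft_force: [-0.6, -0.8, -0.8]
grip_width: 0.0286
```

```bash
python3 - <<'E'
from h import *
st(); goto(c2w(-.05,0,.1))
E
```

```text
t 23.2 tcp [0.4989 0.1365 0.2147] cab [-0.053   0.0041  0.2147] yaw 177.28035885857128 z [-0.0037  0.0023 -1.    ] F [-0.569  -0.7724 -0.7934] w 0.02860264424630104 q [0.2652 0.2847 0.0205 1.3095 0.0032 0.3127]
GO shift cm [  0.27  -0.42 -11.47] rot [-0.14 -0.21 -1.04]
```

Emit:
move_arm:
  series:
    - [[0.2,-0.4,-3,0,-0.2,-1,0],[-0.1,0,-3,0,0.2,0,0],[-0.1,0,-3,0,0.2,0,0],[-0.1,0,-2.5,0,0,0,0],[0,0,0,0,0,0,0]]

```text
clock: 23.7
eef_pos: [0.5019, 0.1325, 0.1032]
tool_rot: [0.034, 0.999, 0.002, 0.002]
ft_force: [-0.7, -0.5, -0.1]
grip_width: 0.0286
```

```bash
python3 - <<'E'
from h import *
st(); goto(c2w(-.05,0,.0295))
E
```

```text
t 23.7 tcp [0.5019 0.1325 0.1032] cab [-0.0497  0.0003  0.1032] yaw 176.15031190426907 z [ 0.0033  0.0048 -1.    ] F [-0.6574 -0.5385 -0.1337] w 0.028648561112349164 q [ 0.2559  0.3665 -0.1698  1.0301  0.0039  0.3231]
GO shift cm [-0.03 -0.02 -7.37] rot [-0.28  0.19  0.09]
```

Emit:
move_arm:
  series:
    - [[-0.2,0,-2.5,-0.3,0.2,0,0],[-0.2,0,-2,0,0.2,0,0],[-0.1,0,-1,0,0.1,0,0],[0,0,-0.5,0,0,0,0],[0,0,0,0,0,0,0]]

```text
clock: 24.2
eef_pos: [0.5049, 0.1336, 0.0514]
tool_rot: [0.035, 0.999, 0.002, 0.005]
ft_force: [-0.9, -0.5, -1.2]
grip_width: 0.0283
```

```bash
python3 - <<'E'
from h import *
st(); goto(c2w(-.05,0,.0295))
E
```

```text
t 24.2 tcp [0.5049 0.1336 0.0514] cab [-0.0468  0.0016  0.0514] yaw 176.0439956470414 z [ 0.0092  0.0032 -1.    ] F [-0.8833 -0.5239 -1.2091] w 0.02829245761495295 q [ 0.2583  0.4266 -0.2331  0.9014  0.0007  0.3274]
GO shift cm [-0.33 -0.13 -2.19] rot [-0.18  0.53  0.2 ]
```

Emit:
move_arm:
  series:
    - [[-0.4,-0.1,-1.2,-0.2,0.5,0,0],[-0.1,0,-0.6,0,0,0,0],[0,0,-0.4,0,0,0,0],[0,0,0,0,0,0,0],[0,0,0,0,0,0,0]]

```text
clock: 24.7
eef_pos: [0.5019, 0.1331, 0.0306]
tool_rot: [0.035, 0.999, 0.0, 0.002]
ft_force: [0.2, -1.0, -0.2]
grip_width: 0.0287
```

```bash
python3 - <<'E'
from h import *
st(); goto(c2w(-.05,0,.0295))
E
```

```text
t 24.7 tcp [0.5019 0.1331 0.0306] cab [-0.0498  0.0008  0.0306] yaw 176.03291865542303 z [ 0.0049  0.0008 -1.    ] F [ 0.1826 -0.9865 -0.1672] w 0.028720478773770385 q [ 0.2595  0.4515 -0.2587  0.8557 -0.0005  0.3287]
GO shift cm [-0.03 -0.08 -0.11] rot [-0.04  0.28  0.21]
```

Emit:
move_arm:
  series:
    - [[0,0,-0.1,0,0,0,0.45],[0,0,0,0,0,0,0.45],[0,0,2,0,0,0,0.45],[0,0,5,0,0,0,0.5],[0,0,5,0,0,0,0.5]]

```text
clock: 25.2
eef_pos: [0.4959, 0.1315, 0.1458]
tool_rot: [0.035, 0.999, -0.002, -0.005]
ft_force: [1.2, 0.8, 0.7]
grip_width: 0.0429
```

Emit:
move_arm:
  series:
    - [[0,0,5,0,0,0,1],[0,0,5,0,0,0,1],[-0.5,-2,3,0,0,-8,1],[-0.5,-4,0,0,0,-8,1],[-0.5,-4,0,0,0,-8,1]]

```text
clock: 25.7
eef_pos: [0.4844, 0.0337, 0.2892]
tool_rot: [0.244, 0.97, 0.002, 0.005]
ft_force: [1.1, 0.6, 0.2]
grip_width: 0.0853
```

```bash
python3 - <<'E'
from h import *
o,p,d=snap('wrist','w11.png'); st(o);  goto([.441,-.289,.2],61.7)
E
```

```text
t 25.7 tcp [0.4844 0.0337 0.2892] cab [-0.0607 -0.0995  0.2892] yaw 151.7030965534996 z [ 0.0099  0.0025 -0.9999] F [1.1248 0.5762 0.1661] w 0.08532825522665213 q [0.0683 0.186  0.0853 1.4599 0.0018 0.5622]
GO shift cm [ -4.26 -31.73  -8.98] rot [  0.55   0.37 -89.43]
```

View pics/w11.png

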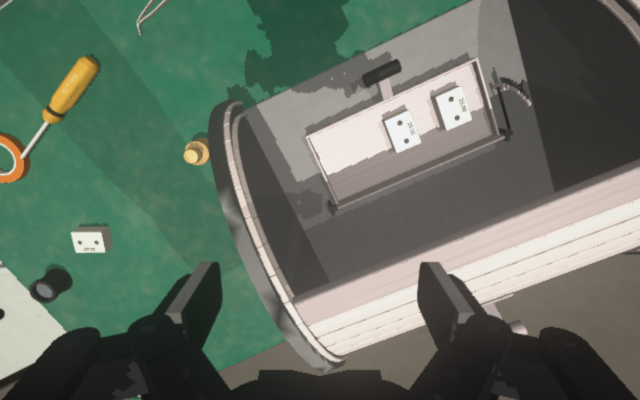

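```bash
python3 - <<'E'
from h import *
o,p,d=snap('wrist','w12.png'); blocks('wrist',o,p,d,roi=(.36,.75,-.35,-.06))
print([(x['at'],x['confidence']) for x in bot.find_in('wrist','loupe')])
E
```

```text
blk px [ 95. 241.] n 650 xy 0.4409 -0.2884 z 0.0199 size 31.0 41.1 short ax -28.3 -> yaw 61.7
[([0.4675, -0.3723, 0.0267], 0.64)]
```

Emit:
move_arm:
  series:
    - [[-0.4,-3.5,0,0,0,-8,1],[-0.4,-3.5,0,0,0,-8,1],[-0.4,-3.5,0,0,0,-8,1],[-0.4,-3.5,0,0,0,-8,1],[-0.4,-3.5,0,0,0,-8,1]]

```text
clock: 26.35
eef_pos: [0.4647, -0.1396, 0.2873]
tool_rot: [0.564, 0.826, 0.003, 0.004]
ft_force: [1.0, -0.5, 1.0]
grip_width: 0.0857
```

Emit:
move_arm:
  series:
    - [[-0.4,-3,0,0,0,-8,1],[-0.4,-3,-1,0,0,-8,1],[-0.4,-3,-2,0,0,-8,1],[-0.4,-3,-2,0,0,-8,1],[-0.4,-2.5,-2,0,0,-8,1]]

```text
clock: 26.85
eef_pos: [0.4485, -0.2874, 0.217]
tool_rot: [0.817, 0.576, 0.003, 0.007]
ft_force: [0.0, 0.6, -0.6]
grip_width: 0.0855
```

```bash
python3 - <<'E'
from h import *
o,p,d=snap('wrist','w13.png'); st(o);  blocks('wrist',o,p,d,roi=(.36,.75,-.35,-.06));goto([.441,-.2885,.1],61.7)
E
```

```text
t 26.85 tcp [ 0.4485 -0.2874  0.217 ] cab [-0.0755 -0.4222  0.217 ] yaw 70.35031284135616 z [ 0.0138 -0.0084 -0.9999] F [ 0.0163  0.6057 -0.5559] w 0.08545011777531279 q [-0.5701  0.2988  0.0456  1.3014  0.0004  1.3437]
blk px [505. 156.] n 282 xy 0.6371 -0.3386 z 0.0199 size 9.4 36.2 short ax -67.4 -> yaw 22.6
blk px [311. 173.] n 1125 xy 0.4407 -0.2895 z 0.0201 size 30.0 40.7 short ax -28.2 -> yaw 61.8
GO shift cm [ -0.53   0.11 -11.29] rot [ 0.48  0.42 -8.24]
```

Emit:
move_arm:
  series:
    - [[-0.5,0.3,-3,0.5,0.4,-8,1],[-0.1,0.1,-4,0,0.2,0,1],[-0.1,0.1,-3,0,0.2,0,1],[-0.1,0.1,-2,0,0,0,1],[0,0,0,0,0,0,1]]

```text
clock: 27.4
eef_pos: [0.4396, -0.2799, 0.0861]
tool_rot: [0.856, 0.517, -0.003, -0.004]
ft_force: [-0.1, -0.0, -0.7]
grip_width: 0.0854
```

```bash
python3 - <<'E'
from h import *
o,p,d=snap('wrist','w14.png'); st(o);  blocks('wrist',o,p,d,roi=(.36,.75,-.35,-.06));goto([.441,-.289,.005],61.7)
E
```

```text
t 27.4 tcp [ 0.4396 -0.2799  0.0861] cab [-0.0848 -0.4154  0.0861] yaw 62.26431111064023 z [-0.0089  0.0045 -1.    ] F [-0.0576 -0.0416 -0.708 ] w 0.08536299600208429 q [-0.5664  0.3982 -0.1715  1.0109 -0.0009  1.4885]
blk px [632. 168.] n 499 xy 0.6284 -0.3413 z 0.0177 size 4.5 21.5 short ax -38.8 -> yaw 51.2
blk px [329. 223.] n 2687 xy 0.441 -0.2893 z 0.0199 size 30.0 40.5 short ax -28.3 -> yaw 61.7
GO shift cm [ 0.04 -0.85 -8.26] rot [-0.19 -0.39 -0.56]
```

Emit:
move_arm:
  series:
    - [[0,-0.9,-2.5,-0.2,-0.2,-0.5,1],[0,0.1,-2.5,0.2,0.2,0,1],[-0.1,0,-1.5,0,0,0,1],[0,0,-0.5,0,0,0,1],[0,0,0,0,0,0,1]]

```text
clock: 27.95
eef_pos: [0.4483, -0.2901, 0.0236]
tool_rot: [0.856, 0.517, 0.002, 0.003]
ft_force: [-0.3, 0.1, 0.2]
grip_width: 0.0853
```

```bash
python3 - <<'E'
from h import *
st(); goto([.441,-.2893,.005],61.7)
E
```

```text
t 27.95 tcp [ 0.4483 -0.2901  0.0236] cab [-0.0755 -0.425   0.0236] yaw 62.22307529773061 z [ 0.0065 -0.004  -1.    ] F [-0.3459  0.1117  0.1702] w 0.0852921554015977 q [-0.5745  0.4827 -0.2278  0.8527  0.0001  1.4811]
GO shift cm [-0.73  0.08 -1.86] rot [ 0.23  0.37 -0.52]
```

Emit:
move_arm:
  series:
    - [[-0.7,0.1,-0.9,0.2,0.3,-0.5,1],[-0.1,0,-0.5,0,0,0,1],[0,0,-0.3,0,0,0,1],[0,0,0,0,0,0,1],[0,0,0,0,0,0,1]]

```text
clock: 28.45
eef_pos: [0.4426, -0.2905, 0.0093]
tool_rot: [0.858, 0.513, 0.002, 0.004]
ft_force: [0.9, -0.1, -0.6]
grip_width: 0.0853
```

```bash
python3 - <<'E'
from h import *
st(); goto([.441,-.2893,.005],61.7)
E
```

```text
t 28.45 tcp [ 0.4426 -0.2905  0.0093] cab [-0.0811 -0.4257  0.0093] yaw 61.7435851499279 z [ 0.0069 -0.0042 -1.    ] F [ 0.8572 -0.1486 -0.6456] w 0.08534359684241673 q [-0.581   0.4945 -0.2547  0.8135  0.0003  1.483 ]
GO shift cm [-0.16  0.12 -0.43] rot [ 0.24  0.4  -0.04]
```

Emit:
move_arm:
  series:
    - [[-0.1,0.1,-0.4,0.2,0.4,0,1],[0,0,0,0,0,0,0.4],[0,0,0,0,0,0,0],[0,0,0,0,0,0,0],[0,0,0,0,0,0,0]]

```text
clock: 28.95
eef_pos: [0.442, -0.2897, 0.0056]
tool_rot: [0.858, 0.513, -0.0, 0.0]
ft_force: [-6.0, 4.7, 32.0]
grip_width: 0.0286
```

Emit:
move_arm:
  series:
    - [[0,0,0,0,0,0,0],[0,0,0,0,0,0,0],[0,0,3,0,0,0,0],[0,0,4,0,0,0,0],[0,0,5,0,0,0,0]]

```text
clock: 29.45
eef_pos: [0.4352, -0.2853, 0.1201]
tool_rot: [0.858, 0.513, -0.005, -0.009]
ft_force: [1.8, -0.1, -0.5]
grip_width: 0.0285
```

```bash
python3 - <<'E'
from h import *
o,p,d=snap('wrist','w15.png'); st(o); goto(c2w(-.05,-.06,.28))
E
```

```text
t 29.45 tcp [ 0.4352 -0.2853  0.1201] cab [-0.0889 -0.421   0.1201] yaw 61.74473827138065 z [-0.0168  0.0102 -0.9998] F [ 1.8311 -0.1087 -0.4614] w 0.028522728609702196 q [-0.5798  0.3701 -0.1156  1.1048 -0.0006  1.4841]
GO shift cm [ 5.77 36.08 15.01] rot [  0.15  -0.23 114.49]
```

View pics/w15.png

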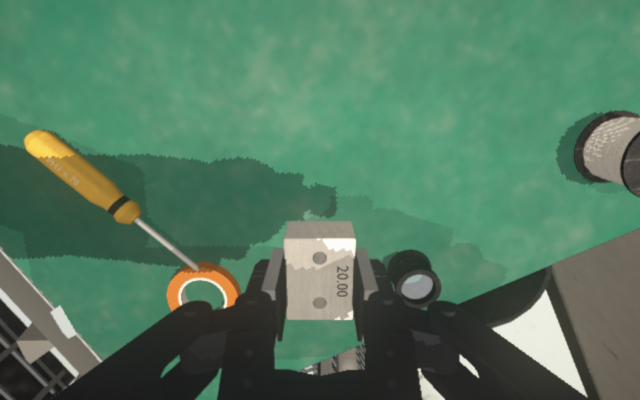

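Emit:
move_arm:
  series:
    - [[0,0,5,0,0,0,0],[0,0,5,0,0,8,0],[0,1,5,0,0,8,0],[0.5,3,2,0,0,8,0],[0.5,3,0,0,0,8,0]]

```text
clock: 30.0
eef_pos: [0.4487, -0.2194, 0.2974]
tool_rot: [0.678, 0.735, -0.002, 0.003]
ft_force: [0.7, 0.1, -0.9]
grip_width: 0.0288
```

Emit:
move_arm:
  series:
    - [[0.5,3,0,0,0,8,0],[0.6,3,0,0,0,8,0],[0.6,3,0,0,0,8,0],[0.6,3,0,0,0,8,0],[0.6,3,0,0,0,8,0]]

```text
clock: 30.5
eef_pos: [0.4786, -0.0643, 0.2986]
tool_rot: [0.373, 0.928, 0.0, 0.006]
ft_force: [-0.2, -1.0, -1.3]
grip_width: 0.0286
```

Emit:
move_arm:
  series:
    - [[0.6,3,0,0,0,8,0],[0.6,3,0,0,0,8,0],[0.6,3,0,0,0,8,0],[0.6,2,0,0,0,8,0],[0,0,0,0,0,0,0]]

```text
clock: 31.0
eef_pos: [0.5028, 0.0538, 0.2967]
tool_rot: [0.088, 0.996, 0.002, 0.005]
ft_force: [-0.2, -0.4, -0.8]
grip_width: 0.0284
```

```bash
python3 - <<'E'
from h import *
o,p,d=snap('wrist','w16.png'); st(o); goto(c2w(-.05,-.06,.23))
E
```

```text
t 31.0 tcp [0.5028 0.0538 0.2967] cab [-0.0437 -0.0782  0.2967] yaw 169.88627580838377 z [ 0.0099  0.003  -0.9999] F [-0.2201 -0.4087 -0.7694] w 0.028379992044282897 q [0.1055 0.226  0.1548 1.4894 0.002  0.282 ]
GO shift cm [-0.47  1.96 -6.67] rot [-0.16  0.53  6.54]
```

View pics/w16.png

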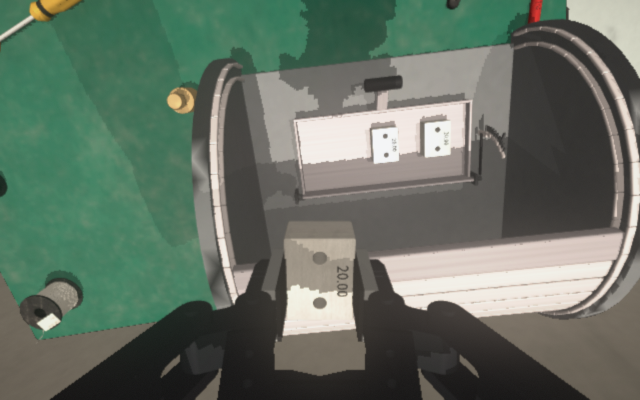

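Emit:
move_arm:
  series:
    - [[-0.4,1.5,-1,-0.2,0.5,6,0],[0,0.3,-3,0,0.2,0.5,0],[-0.1,0,-3,0,0.2,0,0],[-0.1,0,-3,0,0.1,0,0],[0,0,0,0,0,0,0]]

```text
clock: 31.55
eef_pos: [0.4954, 0.0668, 0.1944]
tool_rot: [0.038, 0.999, -0.002, -0.003]
ft_force: [-1.2, 0.1, -0.3]
grip_width: 0.0284
```

```bash
python3 - <<'E'
from h import *
st(); goto(c2w(-.05,-.06,.1))
E
```

```text
t 31.55 tcp [0.4954 0.0668 0.1944] cab [-0.0519 -0.0657  0.1944] yaw 175.63249373261093 z [-0.006  -0.0031 -1.    ] F [-1.2083  0.0819 -0.3166] w 0.028400339004829828 q [ 0.1354  0.2646 -0.0607  1.2518 -0.0022  0.2116]
GO shift cm [ 0.23  0.56 -9.44] rot [ 0.18 -0.35  0.61]
```

Emit:
move_arm:
  series:
    - [[0.1,0.5,-3,0.2,-0.3,0.5,0],[-0.1,0,-3,0,0.2,0,0],[-0.1,0,-3,0,0.2,0,0],[-0.1,0,-2,0,0.1,0,0],[0,0,0,0,0,0,0]]

```text
clock: 32.05
eef_pos: [0.4976, 0.0677, 0.0886]
tool_rot: [0.04, 0.999, 0.0, 0.001]
ft_force: [-1.3, -0.0, -0.4]
grip_width: 0.0283
```

```bash
python3 - <<'E'
from h import *
st(); goto(c2w(-.05,-.06,.031))
E
```

```text
t 32.05 tcp [0.4976 0.0677 0.0886] cab [-0.0497 -0.0647  0.0886] yaw 175.39210046089576 z [ 0.0014  0.0002 -1.    ] F [-1.2713 -0.0491 -0.435 ] w 0.02830198930777399 q [ 0.1352  0.3543 -0.2318  0.9833  0.      0.2157]
GO shift cm [ 0.    0.47 -5.76] rot [-0.01  0.08  0.85]
```

Emit:
move_arm:
  series:
    - [[-0.2,0.5,-2,0,0.1,0.8,0],[-0.2,0,-1.5,0,0.2,0,0],[-0.1,0,-0.8,0,0.1,0,0],[0,0,-0.5,0,0,0,0],[0,0,0,0,0,0,0]]

```text
clock: 32.55
eef_pos: [0.5003, 0.0712, 0.0485]
tool_rot: [0.037, 0.999, 0.001, 0.004]
ft_force: [0.7, 0.3, -1.1]
grip_width: 0.0288
```

```bash
python3 - <<'E'
from h import *
st(); goto(c2w(-.05,-.06,.031))
E
```

```text
t 32.55 tcp [0.5003 0.0712 0.0485] cab [-0.0473 -0.061   0.0485] yaw 175.79723919460866 z [ 0.0088  0.0014 -1.    ] F [ 0.6841  0.2876 -1.1187] w 0.028773233148744675 q [ 0.1413  0.4027 -0.2812  0.878   0.0002  0.2146]
GO shift cm [-0.27  0.12 -1.75] rot [-0.08  0.5   0.44]
```

Emit:
move_arm:
  series:
    - [[-0.3,0.1,-0.9,0,0.5,0.4,0],[-0.1,0,-0.5,0,0,0,0],[0,0,-0.3,0,0,0,0],[0,0,0,0,0,0,0],[0,0,0,0,0,0,0]]

```text
clock: 33.05
eef_pos: [0.498, 0.0724, 0.0325]
tool_rot: [0.033, 0.999, 0.001, 0.002]
ft_force: [-0.5, -0.2, -1.3]
grip_width: 0.0282
```

```bash
python3 - <<'E'
from h import *
st(); goto(c2w(-.05,-.06,.031))
E
```

```text
t 33.05 tcp [0.498  0.0724 0.0325] cab [-0.0497 -0.06    0.0325] yaw 176.19538707220073 z [ 0.0035  0.0019 -1.    ] F [-0.4891 -0.2408 -1.2829] w 0.02821580756444232 q [ 0.1434  0.4239 -0.299   0.8442  0.0014  0.2098]
GO shift cm [-0.03  0.01 -0.15] rot [-0.11  0.2   0.04]
```

Emit:
move_arm:
  series:
    - [[0,0,-0.2,0,0,0,0],[0,0,0,0,0,0,0.45],[0,0,0,0,0,0,0.45],[0,0,2,0,0,0,0.45],[0,0,5,0,0,0,0.5]]

```text
clock: 33.55
eef_pos: [0.4927, 0.0717, 0.0959]
tool_rot: [0.033, 0.999, -0.0, -0.005]
ft_force: [0.3, 0.1, -1.1]
grip_width: 0.0427
```

Emit:
move_arm:
  series:
    - [[0,0,5,0,0,0,0.5],[0,0,5,0,0,0,1],[0,0,4,0,0,0,1],[0,0,2,0,0,0,1],[0,0,0,0,0,0,1]]

```text
clock: 34.05
eef_pos: [0.4943, 0.0719, 0.2691]
tool_rot: [0.033, 0.999, 0.001, 0.001]
ft_force: [0.2, 0.3, -0.3]
grip_width: 0.0858
```

```bash
python3 - <<'E'
from h import *
o,p,d=snap('wrist','w17.png'); st(o)
P=cloud('wrist',d,o); L=w2c(P)
blocks('wrist',o,p,d,zt=.045,roi=(.4,.6,0,.27))
print([ (x['at'],w2c(np.array(x['at'])),x['confidence']) for x in bot.find_in('wrist','pan_handle')])
m=(abs(L[...,1])<.05)&(L[...,0]<-.105)&(L[...,0]>-.15)&(L[...,2]>.043)&(L[...,2]<.08)
print(m.sum(),np.percentile(L[m],[2,50,98],axis=0)); 
for qq in (0,): print(c2w(.003-.127*np.cos(.174),0,.028+.127*np.sin(.174)))
E
```

```text
t 34.05 tcp [0.4943 0.0719 0.2691] cab [-0.0533 -0.0607  0.2691] yaw 176.20267473633538 z [ 0.0027  0.0018 -1.    ] F [ 0.2133  0.3117 -0.3014] w 0.0857556585553044 q [0.1436 0.2244 0.0819 1.4254 0.0014 0.2099]
blk px [379. 137.] n 994 xy 0.4859 0.1357 z 0.0395 size 91.4 212.8 short ax -11.3 -> yaw 78.7
blk px [320. 167.] n 979 xy 0.4972 0.0726 z 0.0451 size 29.7 39.9 short ax 86.5 -> yaw 176.5
blk px [374. 166.] n 1011 xy 0.5003 0.1332 z 0.045 size 30.0 39.4 short ax 86.0 -> yaw 176.0
blk px [429. 166.] n 1048 xy 0.5041 0.1931 z 0.0449 size 30.8 40.1 short ax 86.3 -> yaw 176.3
blk px [369. 213.] n 510 xy 0.553 0.1285 z 0.048 size 3.7 202.7 short ax -3.7 -> yaw 86.3
[([0.5152, 0.1333, 0.0228], array([-0.0365,  0.0019,  0.0228]), 0.73), ([0.4928, 0.0795, 0.046], array([-0.0553, -0.0532,  0.046 ]), 0.27)]
632 [[-0.1253 -0.0193  0.0463]
 [-0.1186 -0.0002  0.0557]
 [-0.1061  0.019   0.0583]]
[0.4297 0.137  0.05  ]
```

View pics/w17.png

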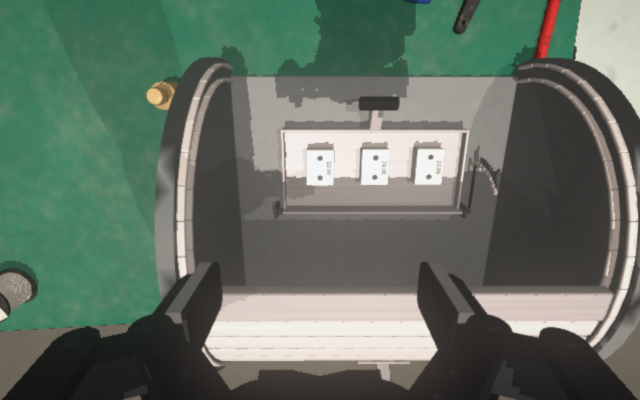

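Emit:
move_arm:
  series:
    - [[-2,2,-1,0,0,0,1],[-2,2,-3,0,0,0,1],[-2,2,-4,0,0,0,1],[-0.5,0.5,-4,0,0,0,1],[0,0,0,0,0,0,1]]

```text
clock: 34.65
eef_pos: [0.4196, 0.1359, 0.1338]
tool_rot: [0.034, 0.999, -0.002, -0.008]
ft_force: [-0.4, -0.3, -0.2]
grip_width: 0.0854
```

```bash
python3 - <<'E'
from h import *
st(); goto([.4297,.137,.09])
E
```

```text
t 34.65 tcp [0.4196 0.1359 0.1338] cab [-0.1321 -0.0017  0.1338] yaw 176.07003699924687 z [-0.0154 -0.0032 -0.9999] F [-0.4345 -0.2907 -0.1938] w 0.08541783281505891 q [ 0.3121  0.2087 -0.3028  1.0749  0.0017  0.3806]
GO shift cm [ 1.01  0.11 -4.38] rot [ 0.18 -0.88  0.17]
```

Emit:
move_arm:
  series:
    - [[0.8,0.1,-2,0.2,-0.7,0.2,1],[0,0,-1.5,0,0,0,1],[-0.1,0,-1,0,0.2,0,1],[0,0,0,0,0,0,1],[0,0,0,0,0,0,1]]

```text
clock: 35.15
eef_pos: [0.4268, 0.1357, 0.0877]
tool_rot: [0.033, 0.999, -0.001, -0.005]
ft_force: [0.7, -1.1, -0.2]
grip_width: 0.0853
```

```bash
python3 - <<'E'
from h import *
o,p,d=snap('wrist','w18.png');st(o); goto([.4297,.137,.0295])
E
```

```text
t 35.15 tcp [0.4268 0.1357 0.0877] cab [-0.1249 -0.0015  0.0877] yaw 176.23817684413052 z [-0.011  -0.0018 -0.9999] F [ 0.7298 -1.1422 -0.2426] w 0.08532037781356908 q [ 0.3067  0.2689 -0.3598  0.9532  0.0016  0.3723]
GO shift cm [ 0.28  0.13 -5.83] rot [ 0.1  -0.61 -0.  ]
```

View pics/w18.png

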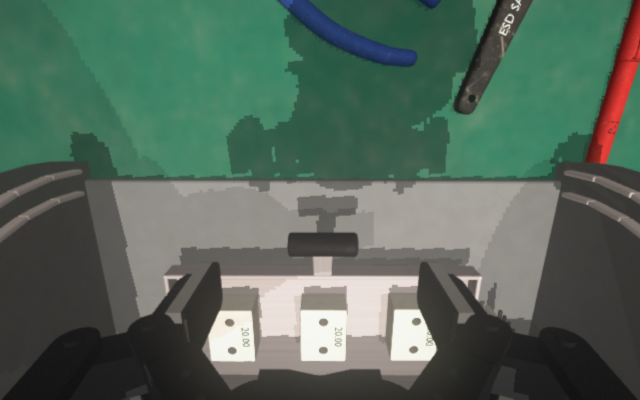

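Emit:
move_arm:
  series:
    - [[0.2,0.1,-2,0.1,-0.4,0,1],[-0.2,0,-2,0,0.2,0,1],[-0.2,0,-1,0,0.1,0,1],[0,0,-0.5,0,0,0,1],[0,0,0,0,0,0,1]]

```text
clock: 35.7
eef_pos: [0.43, 0.1377, 0.0364]
tool_rot: [0.033, 0.999, 0.002, 0.001]
ft_force: [-0.2, -0.4, -0.9]
grip_width: 0.0854
```

```bash
python3 - <<'E'
from h import *
o=st(); goto([.4297,.137,.0295])
E
```

```text
t 35.7 tcp [0.43   0.1377 0.0364] cab [-0.1218  0.0007  0.0364] yaw 176.17980926871445 z [ 0.0017  0.0033 -1.    ] F [-0.1528 -0.3925 -0.9198] w 0.08544170147064234 q [ 0.3082  0.3356 -0.4291  0.8035  0.0027  0.3749]
GO shift cm [-0.03 -0.07 -0.69] rot [-0.19  0.1   0.06]
```

Emit:
move_arm:
  series:
    - [[-0.1,-0.1,-0.6,-0.2,0.1,0,1],[0,0,0,0,0,0,0.5],[0,0,0,0,0,0,0],[0,0,0,0,0,0,0],[0,0,0,0,0,0,0]]

```text
clock: 36.2
eef_pos: [0.4309, 0.1372, 0.0324]
tool_rot: [0.033, 0.999, 0.0, 0.002]
ft_force: [-0.5, 0.1, -0.2]
grip_width: 0.0385
```

Emit:
move_arm:
  series:
    - [[0,0,0,0,0,0,0],[0,0,0,0,0,0,0],[0,0,0,0,0,0,0],[0,0,0,0,0,0,0],[0,0,0,0,0,0,0]]

```text
clock: 36.7
eef_pos: [0.4309, 0.1372, 0.0324]
tool_rot: [0.033, 0.999, 0.0, 0.002]
ft_force: [-0.5, -0.4, -0.4]
grip_width: 0.0388
```

```bash
cat >> h.py <<'E'
def pan(off,o=None):
    o=st(o); L=w2c(o['eef_pos']); hz=L[2]+off
    q=np.arctan2(hz-.028,.003-L[0])-.174; print('pan q deg',np.degrees(q),'r',np.hypot(hz-.028,.003-L[0]))
    for t in np.radians([0,5,10,15,20,25,30,35,36]):
        w=c2w(.003-.127*np.cos(.174+t),0,.028-off+.127*np.sin(.174+t)); print(round(np.degrees(t)),np.round((w-o['eef_pos'])*100,2))
E
python3 - <<'E'
from h import *
pan(.0205)
E
```

```text
t 36.7 tcp [0.4309 0.1372 0.0324] cab [-0.1209  0.0002  0.0324] yaw 176.17397094860385 z [ 0.004   0.0006 -1.    ] F [-0.5162 -0.3762 -0.4257] w 0.038842414986447645 q [ 0.3086  0.3418 -0.4333  0.7917 -0.0007  0.3754]
pan q deg 1.387817611021665 r 0.12639115739265944
0 [-0.12 -0.02 -0.29]
5 [ 0.12 -0.03  0.79]
10 [ 0.45 -0.05  1.85]
15 [ 0.88 -0.08  2.87]
20 [ 1.39 -0.11  3.86]
25 [ 1.98 -0.15  4.79]
30 [ 2.65 -0.2   5.67]
35 [ 3.4  -0.25  6.49]
36 [ 3.56 -0.26  6.64]
```

Emit:
move_arm:
  series:
    - [[0.2,0,1.1,0,0,0,0],[0.3,0,1,0,0,0,0],[0.4,0,1,0,0,0,0],[0.5,0,1,0,0,0,0],[0,0,0,0,0,0,0]]

```text
clock: 37.2
eef_pos: [0.4452, 0.1361, 0.0731]
tool_rot: [0.034, 0.999, -0.001, 0.001]
ft_force: [1.5, 0.0, -5.9]
grip_width: 0.0383
```

```bash
python3 - <<'E'
from h import *
pan(.0176)
E
```

```text
t 37.2 tcp [0.4452 0.1361 0.0731] cab [-0.1065  0.0002  0.0731] yaw 176.14216928527586 z [ 0.0014 -0.0018 -1.    ] F [ 1.549   0.0386 -5.8672] w 0.03825228556896345 q [ 0.2981  0.3097 -0.3468  0.9135 -0.0021  0.3655]
pan q deg 19.80831931314859 r 0.1261843595673377
0 [-1.55  0.09 -4.07]
5 [-1.31  0.07 -2.99]
10 [-0.98  0.05 -1.93]
15 [-0.56  0.02 -0.91]
20 [-0.05 -0.01  0.08]
25 [ 0.54 -0.05  1.01]
30 [ 1.22 -0.1   1.89]
35 [ 1.96 -0.14  2.71]
36 [ 2.12 -0.16  2.86]
```

Emit:
move_arm:
  series:
    - [[0.6,0,1,0,0,0,0],[0.7,-0.1,0.9,0,0,0,0],[0.7,0,0.8,0,0,0,0],[0,0,0,0,0,0,0],[0,0,0,0,0,0,0]]

```text
clock: 37.7
eef_pos: [0.4636, 0.1349, 0.0987]
tool_rot: [0.034, 0.999, -0.001, -0.003]
ft_force: [0.3, 0.5, -6.8]
grip_width: 0.0383
```

```bash
python3 - <<'E'
from h import *
o,p,d=snap('wrist','w19.png');pan(.0176,o)
P=w2c(cloud('wrist',d,o)); np.save('L.npy',P)
snap('scene','s7.png')
E
```

```text
t 37.7 tcp [0.4636 0.1349 0.0987] cab [-0.0881  0.0001  0.0987] yaw 176.13071158384497 z [-0.0053 -0.0015 -1.    ] F [ 0.2525  0.5185 -6.7671] w 0.03828273545429602 q [ 0.2832  0.314  -0.2615  1.0008  0.      0.3507]
pan q deg 34.124625482757374 r 0.1268436468345295
0 [-3.39  0.21 -6.63]
5 [-3.15  0.19 -5.55]
10 [-2.82  0.17 -4.49]
15 [-2.4   0.14 -3.47]
20 [-1.89  0.11 -2.48]
25 [-1.3   0.07 -1.55]
30 [-0.62  0.03 -0.67]
35 [ 0.12 -0.02  0.15]
36 [ 0.28 -0.03  0.3 ]
```

View pics/w19.png

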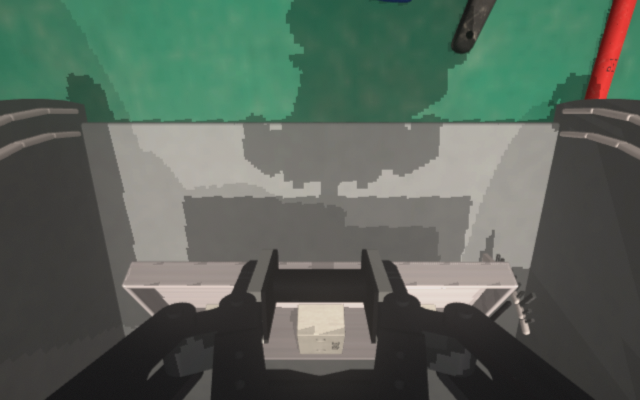

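```bash
python3 - <<'E'
from h import *
L=np.load('L.npy'); p=cv2.imread('pics/w19.png')
cv2.imwrite('pics/c19.png',cv2.resize(p[240:400,440:600],None,fx=3.7,fy=3.7,interpolation=cv2.INTER_CUBIC))
for u,v in [(150,275),(220,275),(450,275),(130,288),(510,288),(185,300),(440,300),(280,320),(280,350),(350,350)]: print((u,v),L[v,u],'ang from pivot',np.degrees(np.arctan2(L[v,u,2]-.028,.003-L[v,u,0])))
E
```

```text
(150, 275) [-0.0741 -0.0897  0.0825] ang from pivot 35.24704077366944
(220, 275) [-0.0739 -0.0528  0.0821] ang from pivot 35.14873110807737
(450, 275) [-0.0736  0.0693  0.0819] ang from pivot 35.11619735171765
(130, 288) [-0.068  -0.0999  0.0852] ang from pivot 38.87116894772064
(510, 288) [-0.0691  0.099   0.0872] ang from pivot 39.40550721447839
(185, 300) [-0.0387 -0.0867  0.0527] ang from pivot 30.594775284490623
(440, 300) [-0.0399  0.0768  0.0546] ang from pivot 31.783416568383927
(280, 320) [-0.0097 -0.0286  0.0344] ang from pivot 26.75921566306791
(280, 350) [ 0.0085 -0.0282  0.0437] ang from pivot 109.26726457204425
(350, 350) [0.0091 0.0216 0.0431] ang from pivot 111.92791423730732
```

View pics/c19.png

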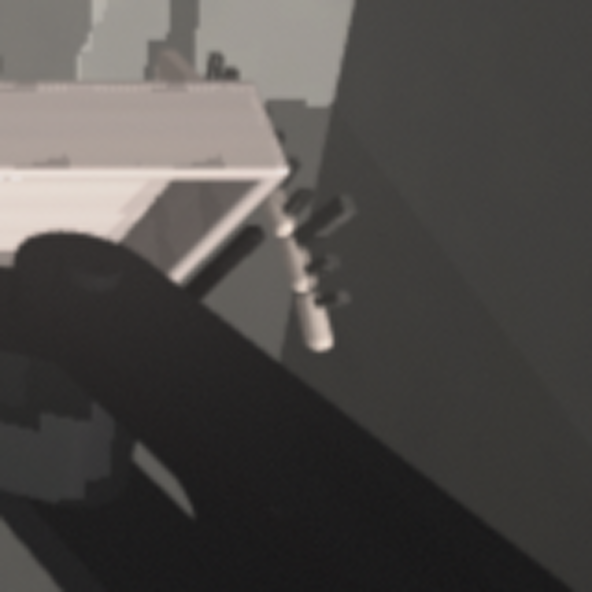

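View pics/s7.png

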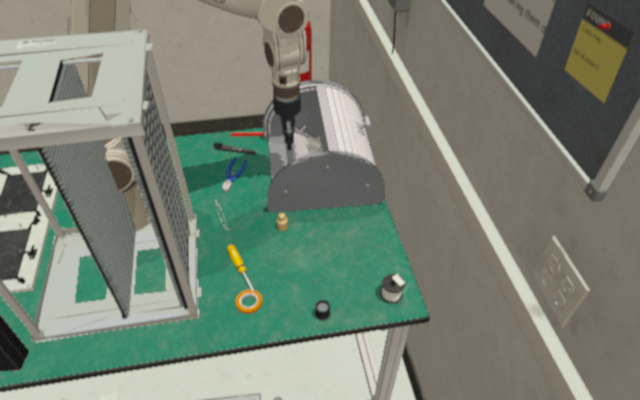

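Emit:
move_arm:
  series:
    - [[0.1,0,0.2,0,0,0,0],[0,0,0,0,0,0,0],[0,0,0,0,0,0,0],[0,0,0,0,0,0,0],[0,0,0,0,0,0,0]]

```text
clock: 38.3
eef_pos: [0.4646, 0.1348, 0.0998]
tool_rot: [0.033, 0.999, -0.001, -0.002]
ft_force: [2.5, -0.4, -7.5]
grip_width: 0.0381
```

```bash
python3 - <<'E'
from h import *
o,p,d=snap('wrist','w20.png');pan(.0176,o)
cv2.imwrite('pics/c20.png',cv2.resize(p[250:370,480:600,::-1],None,fx=4.9,fy=4.9,interpolation=cv2.INTER_CUBIC))
L=w2c(cloud('wrist',d,o))
# floor fit
m=(L[...,0]<-.02)&(L[...,0]>-.065)&(abs(abs(L[...,1])-.087)<.009)&(L[...,2]>.03)&(L[...,2]<.075)
q=L[m]; print(len(q)); k=np.polyfit(q[:,0],q[:,2],1); 
for _ in range(4):
    r=q[:,2]-np.polyval(k,q[:,0]); q=q[abs(r)<.003] if (abs(r)<.003).sum()>20 else q; k=np.polyfit(q[:,0],q[:,2],1)
print('floor',np.degrees(np.arctan(-k[0])),len(q),np.percentile(q,[5,95],axis=0))
E
```

```text
t 38.3 tcp [0.4646 0.1348 0.0998] cab [-0.0871  0.0001  0.0998] yaw 176.164277012455 z [-0.005  -0.0026 -1.    ] F [ 2.5234 -0.4138 -7.4576] w 0.03808303254868717 q [ 0.2831  0.3144 -0.2576  1.0043 -0.0011  0.3501]
pan q deg 34.79439392523569 r 0.12692414917954808
0 [-3.49  0.22 -6.74]
5 [-3.25  0.2  -5.66]
10 [-2.92  0.18 -4.6 ]
15 [-2.5   0.15 -3.58]
20 [-1.99  0.12 -2.59]
25 [-1.39  0.08 -1.66]
30 [-0.72  0.04 -0.78]
35 [ 0.03 -0.01  0.04]
36 [ 0.18 -0.02  0.19]
1044
floor 33.4164365852656 1044 [[-0.0523 -0.0939  0.0453]
 [-0.0255  0.0939  0.063 ]]
```

View pics/c20.png

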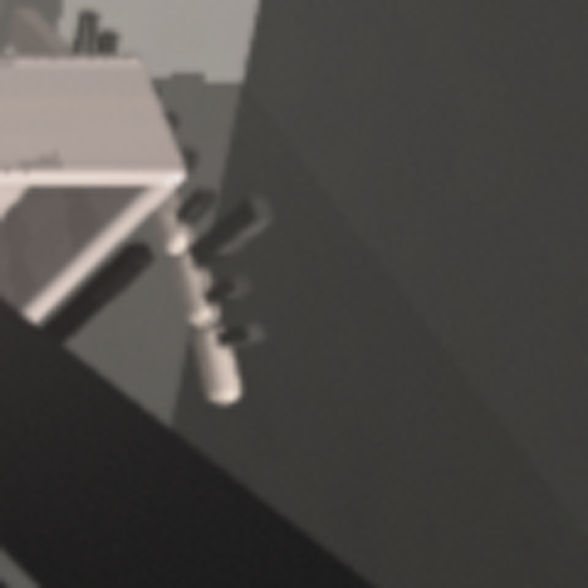

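Emit:
move_arm:
  series:
    - [[0.1,0,0.1,0,0,0,0],[0,0,0,0,0,0,0],[0,0,0,0,0,0,0],[0,0,0,0,0,0,0],[0,0,0,0,0,0,0]]

```text
clock: 38.85
eef_pos: [0.4655, 0.1348, 0.1008]
tool_rot: [0.034, 0.999, -0.001, -0.003]
ft_force: [2.8, 1.1, -7.2]
grip_width: 0.0382
```

```bash
python3 - <<'E'
from h import *
pan(.0176)
E
```

```text
t 38.85 tcp [0.4655 0.1348 0.1008] cab [-0.0862  0.0001  0.1008] yaw 176.13371119002827 z [-0.0054 -0.0023 -1.    ] F [ 2.7832  1.1342 -7.1807] w 0.038228280299067136 q [ 0.2823  0.315  -0.2537  1.0079 -0.0007  0.3498]
pan q deg 35.405315388549866 r 0.12698707764597422
0 [-3.58  0.22 -6.84]
5 [-3.34  0.21 -5.76]
10 [-3.01  0.18 -4.7 ]
15 [-2.59  0.16 -3.68]
20 [-2.08  0.12 -2.69]
25 [-1.48  0.08 -1.76]
30 [-0.81  0.04 -0.88]
35 [-0.07 -0.01 -0.06]
36 [ 0.09 -0.02  0.09]
```

Emit:
move_arm:
  series:
    - [[0,0,0,0,0,0,0],[0,0,0,0,0,0,0],[0,0,0,0,0,0,0],[0,0,0,0,0,0,0],[0,0,0,0,0,0,0]]

```text
clock: 39.35
eef_pos: [0.4655, 0.1348, 0.1008]
tool_rot: [0.034, 0.999, -0.001, -0.003]
ft_force: [2.7, 0.3, -6.8]
grip_width: 0.0385
```

Emit:
move_arm:
  series:
    - [[0,0,0,0,0,0,0],[0,0,0,0,0,0,0],[0,0,0,0,0,0,0],[0,0,0,0,0,0,0],[0,0,0,0,0,0,0]]

```text
clock: 39.85
eef_pos: [0.4655, 0.1348, 0.1008]
tool_rot: [0.034, 0.999, -0.001, -0.003]
ft_force: [1.6, 0.2, -8.7]
grip_width: 0.0385
```

```bash
python3 - <<'E'
from h import *
pan(.0176)
E
```

```text
t 39.85 tcp [0.4655 0.1348 0.1008] cab [-0.0862  0.0002  0.1008] yaw 176.13146049634253 z [-0.0052 -0.0022 -1.    ] F [ 1.5545  0.1984 -8.7157] w 0.03848325331425505 q [ 0.2823  0.315  -0.2537  1.0078 -0.0006  0.3498]
pan q deg 35.42284053669935 r 0.1269667520751682
0 [-3.59  0.22 -6.84]
5 [-3.35  0.2  -5.76]
10 [-3.01  0.18 -4.7 ]
15 [-2.59  0.15 -3.68]
20 [-2.08  0.12 -2.7 ]
25 [-1.49  0.08 -1.76]
30 [-0.82  0.04 -0.88]
35 [-0.07 -0.01 -0.06]
36 [ 0.09 -0.02  0.09]
```

Stable at about 35.4°. I'll hold well past two seconds; the grip may slacken, so I'll keep checking.

Emit:
move_arm:
  series:
    - [[0,0,0,0,0,0,0],[0,0,0,0,0,0,0],[0,0,0,0,0,0,0],[0,0,0,0,0,0,0],[0,0,0,0,0,0,0]]

```text
clock: 40.35
eef_pos: [0.4655, 0.1348, 0.1008]
tool_rot: [0.034, 0.999, -0.001, -0.003]
ft_force: [1.7, -0.3, -7.9]
grip_width: 0.0386
```

Emit:
move_arm:
  series:
    - [[0,0,0,0,0,0,0],[0,0,0,0,0,0,0],[0,0,0,0,0,0,0],[0,0,0,0,0,0,0],[0,0,0,0,0,0,0]]

```text
clock: 40.85
eef_pos: [0.4655, 0.1348, 0.1008]
tool_rot: [0.034, 0.999, -0.001, -0.003]
ft_force: [1.7, 0.1, -7.6]
grip_width: 0.0382
```

Emit:
move_arm:
  series:
    - [[0,0,0,0,0,0,0],[0,0,0,0,0,0,0],[0,0,0,0,0,0,0],[0,0,0,0,0,0,0],[0,0,0,0,0,0,0]]

```text
clock: 41.35
eef_pos: [0.4655, 0.1348, 0.1008]
tool_rot: [0.034, 0.999, -0.001, -0.003]
ft_force: [2.4, -0.2, -8.0]
grip_width: 0.0385
```

```bash
python3 - <<'E'
from h import *
o,p,d=snap('wrist','w21.png');pan(.0176,o)
P=w2c(cloud('wrist',d,o))
for u,v in [(150,275),(220,275),(450,275),(185,300),(440,300)]: print((u,v),P[v,u],'ang',np.degrees(np.arctan2(P[v,u,2]-.028,.003-P[v,u,0])))
E
```

```text
t 41.35 tcp [0.4655 0.1348 0.1008] cab [-0.0862  0.0001  0.1008] yaw 176.13215496240525 z [-0.0054 -0.0023 -1.    ] F [ 2.3514 -0.21   -8.0443] w 0.03852356269473751 q [ 0.2823  0.315  -0.2537  1.0078 -0.0007  0.3498]
pan q deg 35.39848117692096 r 0.12698428874418594
0 [-3.58  0.22 -6.84]
5 [-3.34  0.21 -5.76]
10 [-3.01  0.18 -4.7 ]
15 [-2.59  0.16 -3.68]
20 [-2.08  0.12 -2.69]
25 [-1.48  0.08 -1.76]
30 [-0.81  0.04 -0.88]
35 [-0.06 -0.01 -0.06]
36 [ 0.09 -0.02  0.09]
(150, 275) [-0.0727 -0.0892  0.0855] ang 37.22464811149212
(220, 275) [-0.0728 -0.0523  0.0858] ang 37.28855993115719
(450, 275) [-0.0725  0.0687  0.0852] ang 37.16689797230252
(185, 300) [-0.0357 -0.0875  0.0531] ang 33.01281071862896
(440, 300) [-0.0352  0.0784  0.0525] ang 32.68737079262577
```

View pics/w21.png

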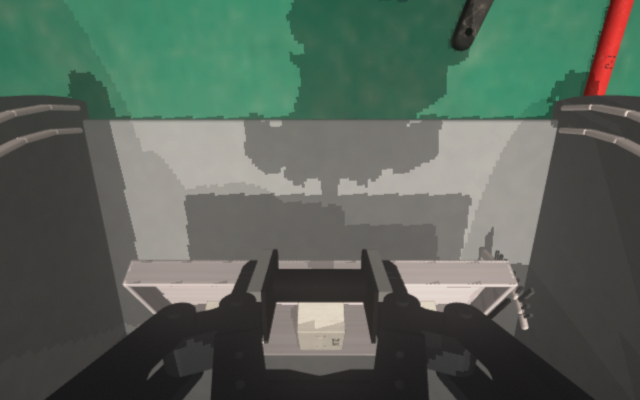

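Emit:
move_arm:
  series:
    - [[-0.8,0,-0.9,0,0,0,0],[-0.7,0.1,-0.9,0,0,0,0],[-0.6,0,-1,0,0,0,0],[-0.4,0,-1,0,0,0,0],[0,0,0,0,0,0,0]]

```text
clock: 41.9
eef_pos: [0.4422, 0.1364, 0.0675]
tool_rot: [0.034, 0.999, -0.0, 0.002]
ft_force: [1.6, -2.0, 0.9]
grip_width: 0.0383
```

```bash
python3 - <<'E'
from h import *
pan(.0176)
E
```

```text
t 41.9 tcp [0.4422 0.1364 0.0675] cab [-0.1096  0.0003  0.0675] yaw 176.155397338607 z [ 0.0048 -0.001  -1.    ] F [ 1.5761 -2.043   0.9432] w 0.0383028665588007 q [ 0.3008  0.3096 -0.3648  0.8921 -0.0024  0.3679]
pan q deg 16.928608329978246 r 0.12622457396325434
0 [-1.25  0.06 -3.51]
5 [-1.01  0.04 -2.43]
10 [-0.68  0.02 -1.37]
15 [-0.26 -0.01 -0.35]
20 [ 0.25 -0.04  0.63]
25 [ 0.85 -0.08  1.57]
30 [ 1.52 -0.13  2.45]
35 [ 2.27 -0.17  3.27]
36 [ 2.42 -0.18  3.42]
```

Emit:
move_arm:
  series:
    - [[-0.5,0,-1,0,0,0,0],[-0.3,0,-1,0,0,0,0],[-0.2,0,-0.9,0,0,0,0],[-0.1,0,-0.4,0,0,0,0],[0,0,0,0,0,0,0]]

```text
clock: 42.4
eef_pos: [0.4309, 0.1372, 0.036]
tool_rot: [0.033, 0.999, 0.0, 0.004]
ft_force: [-2.7, 0.2, 1.9]
grip_width: 0.0385
```

```bash
python3 - <<'E'
from h import *
pan(.0176)
E
```

```text
t 42.4 tcp [0.4309 0.1372 0.036 ] cab [-0.1209  0.0002  0.036 ] yaw 176.2102657055864 z [ 0.0071  0.0003 -1.    ] F [-2.7416  0.184   1.8898] w 0.038484399321152545 q [ 0.3095  0.3344 -0.4322  0.7973 -0.0018  0.3756]
pan q deg 1.7171961269850562 r 0.12654842047744963
0 [-0.12 -0.02 -0.36]
5 [ 0.12 -0.03  0.72]
10 [ 0.45 -0.05  1.77]
15 [ 0.88 -0.08  2.8 ]
20 [ 1.39 -0.12  3.78]
25 [ 1.98 -0.15  4.72]
30 [ 2.65 -0.2   5.59]
35 [ 3.4  -0.25  6.41]
36 [ 3.56 -0.26  6.57]
```

Emit:
move_arm:
  series:
    - [[0,0,-0.3,0,0.3,0,0],[0,0,-0.1,0,0,0,0],[0,0,0,0,0,0,0],[0,0,0,0,0,0,0.5],[0,0,0,0,0,0,1]]

```text
clock: 42.9
eef_pos: [0.432, 0.1374, 0.034]
tool_rot: [0.033, 0.999, 0.001, 0.001]
ft_force: [-0.6, 0.4, 1.2]
grip_width: 0.0558
```

Emit:
move_arm:
  series:
    - [[0,0,0,0,0,0,1],[0,0,3,0,0,0,1],[0,0,4,0,0,0,1],[0,0,5,0,0,0,1],[0,0,5,0,0,0,1]]

```text
clock: 43.4
eef_pos: [0.4267, 0.1351, 0.2007]
tool_rot: [0.033, 0.999, -0.003, -0.007]
ft_force: [1.0, 0.2, -0.7]
grip_width: 0.0853
```

```bash
python3 - <<'E'
from h import *
o,p,d=snap('wrist','w22.png');st(o)
blocks('wrist',o,p,d,zt=.045,tol=.004,roi=(.4,.6,0,.27))
print('cab rotates; back inner x=-.003')
E
```

```text
t 43.4 tcp [0.4267 0.1351 0.2007] cab [-0.1249 -0.0021  0.2007] yaw 176.1834538074357 z [-0.0143 -0.005  -0.9999] F [ 0.9892  0.169  -0.6618] w 0.08529637050868254 q [ 0.307   0.1663 -0.1702  1.2494 -0.0004  0.3736]
blk px [323. 206.] n 146 xy 0.448 0.1362 z 0.045 size 11.3 14.3 short ax 86.1 -> yaw 176.1
blk px [323. 288.] n 4098 xy 0.5328 0.1272 z 0.0453 size 44.4 197.4 short ax -3.8 -> yaw 86.2
cab rotates; back inner x=-.003
```

View pics/w22.png

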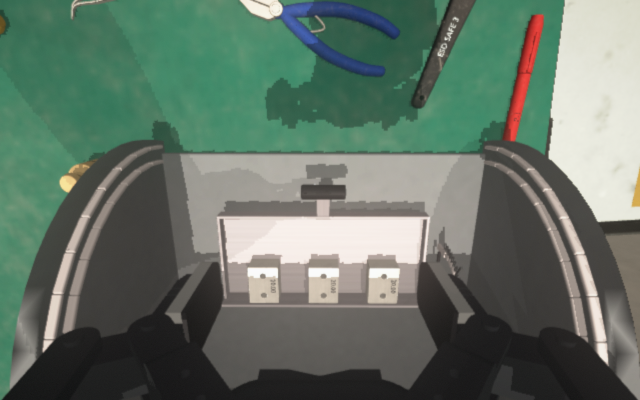

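```bash
python3 - <<'E'
from h import *
a=.646+1.745; t=c2w(-.187*np.cos(a),0,.04+.187*np.sin(a)); print(t); goto(t+[0,0,.09])
E
```

```text
[0.688  0.12   0.1675]
GO shift cm [25.69 -1.65  4.82] rot [ 0.04 -0.04  0.05]
```

Emit:
move_arm:
  series:
    - [[0,0,5,0,0,0,1],[2,0,3,0,0,0,1],[5,-0.3,1,0,0,0,1],[5,-0.4,0,0,0,0,1],[5,-0.4,0,0,0,0,1]]

```text
clock: 43.95
eef_pos: [0.5981, 0.1261, 0.2992]
tool_rot: [0.031, 1.0, 0.001, 0.006]
ft_force: [0.6, -0.1, 0.4]
grip_width: 0.0856
```

Emit:
move_arm:
  series:
    - [[4,-0.4,0,0,0,0,1],[3,-0.2,0,0,0,0,1],[1,0,0,0,0,0,1],[0,0,0,0,0,0,1],[0,0,0,0,0,0,1]]

```text
clock: 44.45
eef_pos: [0.6878, 0.1177, 0.2914]
tool_rot: [0.033, 0.999, 0.001, 0.005]
ft_force: [-0.6, 1.0, -0.2]
grip_width: 0.0854
```

```bash
python3 - <<'E'
from h import *
o,p,d=snap('wrist','w23.png');st(o)
L=w2c(cloud('wrist',d,o)); r=np.hypot(L[...,0],L[...,2]-.04)
m=(r>.176)&(r<.2)&(abs(L[...,1])<.06)&(L[...,0]>.05)&(L[...,2]>.12)
print(m.sum(),np.percentile(L[m],[2,50,98],axis=0) if m.any() else '')
goto([.688,.12,.2])
E
```

```text
t 44.45 tcp [0.6878 0.1177 0.2914] cab [ 0.1367 -0.0023  0.2914] yaw 176.23708719596866 z [ 0.0095  0.0014 -1.    ] F [-0.6213  0.9805 -0.1801] w 0.085407685478846 q [ 0.1697  0.6766  0.8384  1.7229 -0.0003  0.2353]
956 [[ 0.1284 -0.0192  0.1623]
 [ 0.137   0.      0.1732]
 [ 0.1456  0.0186  0.1755]]
GO shift cm [ 0.05  0.22 -9.14] rot [-0.07  0.53 -0.01]
```

View pics/w23.png

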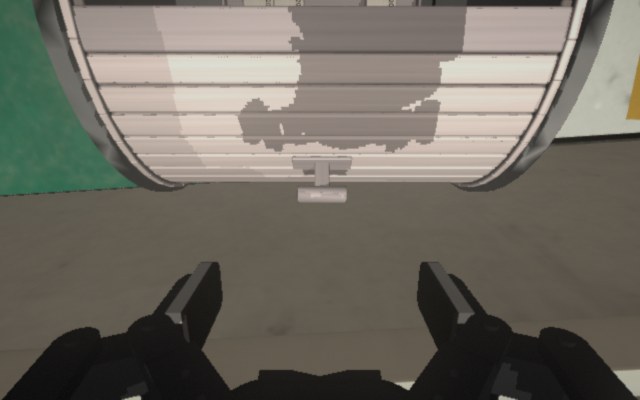

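Handle seen at (322,195), matching the model. Descending.

Emit:
move_arm:
  series:
    - [[-0.1,0.2,-3,-0.1,0.5,0,1],[-0.2,0,-3,0,0.2,0,1],[-0.2,0,-2,0,0.2,0,1],[0,0,-1,0,0,0,1],[0,0,0,0,0,0,1]]

```text
clock: 45.0
eef_pos: [0.6778, 0.1211, 0.2034]
tool_rot: [0.031, 1.0, 0.0, -0.001]
ft_force: [-0.4, -0.4, 0.5]
grip_width: 0.0853
```

```bash
python3 - <<'E'
from h import *
st();goto([.6885,.12,.148])
E
```

```text
t 45.0 tcp [0.6778 0.1211 0.2034] cab [0.1265 0.0003 0.2034] yaw 176.39417969758333 z [-0.0016  0.0005 -1.    ] F [-0.4306 -0.4153  0.5016] w 0.08528529229763153 q [0.1764 0.6498 0.565  1.4876 0.0008 0.2393]
GO shift cm [ 1.07 -0.11 -5.54] rot [-0.03 -0.09 -0.15]
```

Emit:
move_arm:
  series:
    - [[1,-0.1,-1.5,0,0,-0.1,1],[0,0,-2,0,0.2,0,1],[-0.1,0,-1.2,0,0.2,0,1],[0,0,-0.4,0,0,0,1],[0,0,0,0,0,0,1]]

```text
clock: 45.5
eef_pos: [0.6887, 0.1207, 0.1542]
tool_rot: [0.032, 0.999, 0.001, -0.001]
ft_force: [0.1, -0.4, -0.1]
grip_width: 0.0854
```

```bash
python3 - <<'E'
from h import *
st();goto([.6885,.12,.148])
E
```

```text
t 45.5 tcp [0.6887 0.1207 0.1542] cab [0.1374 0.0007 0.1542] yaw 176.3387485566884 z [-0.0012  0.0016 -1.    ] F [ 0.1284 -0.4406 -0.1329] w 0.08544816111799287 q [0.1727 0.6877 0.5063 1.3903 0.0018 0.2366]
GO shift cm [-0.02 -0.07 -0.62] rot [-0.09 -0.07 -0.1 ]
```

Emit:
move_arm:
  series:
    - [[0,-0.1,-0.6,0,0,0,1],[0,0,0,0,0,0,0.5],[0,0,0,0,0,0,0],[0,0,0,0,0,0,0],[0,0,0,0,0,0,0]]

```text
clock: 46.0
eef_pos: [0.6901, 0.1197, 0.1505]
tool_rot: [0.032, 0.999, 0.001, 0.001]
ft_force: [-0.0, -0.9, -1.0]
grip_width: 0.0386
```

```bash
cat >> h.py <<'E'
def shc(off,o=None):
    o=st(o); L=w2c(o['eef_pos']); hz=L[2]+off-.04
    q=np.arctan2(hz,-L[0])-.646; r=np.hypot(hz,L[0]); print('q',q,'r',r)
    for dq in (-.1,-.2,-.3,-.4,-.5): 
        t=c2w(-.187*np.cos(.646+q+dq),0,.04-off+.187*np.sin(.646+q+dq)); print(dq,np.round((t-o['eef_pos'])*100,2))
E
python3 - <<'E'
from h import *
shc(.0196)
E
```

```text
t 46.0 tcp [0.6901 0.1197 0.1505] cab [ 0.1389 -0.0002  0.1505] yaw 176.33145262679008 z [ 0.0031  0.0024 -1.    ] F [-0.0266 -0.9386 -1.0455] w 0.03858404396208845 q [0.171  0.688  0.4972 1.3766 0.0018 0.235 ]
q 1.7428724726503573 r 0.19035263406818362
-0.1 [-1.58  0.12  1.07]
-0.2 [-3.05  0.22  2.23]
-0.3 [-4.62  0.32  3.23]
-0.4 [-6.29  0.43  4.08]
-0.5 [-8.03  0.54  4.75]
```

Emit:
move_arm:
  series:
    - [[-1.4,0.1,1.3,0,0,0,0],[-1.5,0.1,1.2,0,0,0,0],[-1.6,0.1,1,0,0,0,0],[-1.7,0.1,0.8,0,0,0,0],[-1.7,0.1,0.6,0,0,0,0]]

```text
clock: 46.5
eef_pos: [0.617, 0.1247, 0.1984]
tool_rot: [0.033, 0.999, 0.001, 0.008]
ft_force: [2.5, 1.7, -4.3]
grip_width: 0.0382
```

```bash
python3 - <<'E'
from h import *
shc(.018)
E
```

```text
t 46.5 tcp [0.617  0.1247 0.1984] cab [ 0.0657 -0.      0.1984] yaw 176.25331367296306 z [ 0.0166  0.0022 -0.9999] F [ 2.5051  1.6658 -4.2835] w 0.038197412929445014 q [ 0.1999  0.5023  0.3025  1.3542 -0.0011  0.2652]
q 1.281272213238748 r 0.1881831420327785
-0.1 [-1.82  0.12  0.45]
-0.2 [-3.64  0.24  0.84]
-0.3 [-5.5   0.37  1.03]
-0.4 [-7.36  0.49  1.05]
-0.5 [-9.22  0.61  0.87]
```

Emit:
move_arm:
  series:
    - [[-1.8,0.1,0.5,0,0.4,0,0],[-1.8,0.1,0.3,0,0.4,0,0],[-1.9,0.1,0.1,0,0.4,0,0],[-1.9,0.1,-0.1,0,0.4,0,0],[-1.9,0.1,-0.2,0,0.4,0,0]]

```text
clock: 47.0
eef_pos: [0.529, 0.1306, 0.2083]
tool_rot: [0.033, 0.999, 0.002, 0.001]
ft_force: [3.9, 1.2, -6.1]
grip_width: 0.0386
```

```bash
python3 - <<'E'
from h import *
shc(.018)
E
```

```text
t 47.0 tcp [0.529  0.1306 0.2083] cab [-0.0226  0.0001  0.2083] yaw 176.26185861418892 z [ 0.0022  0.004  -1.    ] F [ 3.8637  1.1827 -6.0552] w 0.038606497049962406 q [0.2401 0.3374 0.0772 1.3075 0.0034 0.3054]
q 0.8040740696692118 r 0.18767011723506563
-0.1 [-1.83  0.11 -0.38]
-0.2 [-3.63  0.23 -0.88]
-0.3 [-5.37  0.34 -1.56]
-0.4 [-7.03  0.45 -2.41]
-0.5 [-8.6   0.55 -3.42]
```

Emit:
move_arm:
  series:
    - [[-1.8,0.1,-0.4,0,0,0,0],[-1.8,0.1,-0.5,0,0,0,0],[-1.7,0.1,-0.7,0,0,0,0],[-1.6,0.1,-0.8,0,0,0,0],[-1.5,0.1,-1,0,0,0,0]]

```text
clock: 47.5
eef_pos: [0.4493, 0.136, 0.1794]
tool_rot: [0.033, 0.999, 0.003, 0.012]
ft_force: [0.2, -0.3, 1.7]
grip_width: 0.0382
```

```bash
python3 - <<'E'
from h import *
shc(.018)
E
```

```text
t 47.5 tcp [0.4493 0.136  0.1794] cab [-0.1024  0.0003  0.1794] yaw 176.24775136827571 z [ 0.0247  0.0052 -0.9997] F [ 0.2243 -0.3303  1.6743] w 0.038182295876572354 q [ 0.2954  0.1917 -0.1966  1.1574 -0.0022  0.3607]
q 0.347939803457996 r 0.187787028985537
-0.1 [-1.47  0.07 -1.16]
-0.2 [-2.86  0.16 -2.4 ]
-0.3 [-4.13  0.24 -3.78]
-0.4 [-5.25  0.31 -5.27]
-0.5 [-6.21  0.38 -6.87]
```

Emit:
move_arm:
  series:
    - [[-1.4,0.1,-1.1,0,0.5,0,0],[-1.3,0.1,-1.2,0,0.5,0,0],[-1.2,0.1,-1.3,0,0.5,0,0],[-0.5,0,-0.6,0,0.3,0,0],[0,0,0,0,0,0,0]]

```text
clock: 48.0
eef_pos: [0.4044, 0.139, 0.1396]
tool_rot: [0.033, 0.999, 0.003, 0.001]
ft_force: [0.0, -0.9, -2.6]
grip_width: 0.0381
```

```bash
python3 - <<'E'
from h import *
shc(.018)
E
```

```text
t 48.0 tcp [0.4044 0.139  0.1396] cab [-0.1474  0.0004  0.1396] yaw 176.2700175527709 z [ 0.002   0.0061 -1.    ] F [ 0.0007 -0.893  -2.6365] w 0.03807977758024006 q [ 0.3275  0.1629 -0.3438  1.0603  0.0051  0.3926]
q 0.027551058070166445 r 0.1886114951131769
-0.1 [-0.97  0.03 -1.62]
-0.2 [-1.9   0.09 -3.24]
-0.3 [-2.66  0.14 -4.94]
-0.4 [-3.26  0.18 -6.71]
-0.5 [-3.67  0.2  -8.54]
```

Emit:
move_arm:
  series:
    - [[-0.3,0,-0.4,0,0,0,0],[-0.1,0,-0.2,0,0,0,0],[0,0,-0.2,0,0,0,0],[0,0,-0.2,0,0,0,0],[0,0,0,0,0,0,0]]

```text
clock: 48.5
eef_pos: [0.3971, 0.1395, 0.1302]
tool_rot: [0.032, 0.999, 0.004, -0.003]
ft_force: [0.0, 0.4, -2.5]
grip_width: 0.0381
```

```bash
python3 - <<'E'
from h import *
shc(.018)
E
```

```text
t 48.5 tcp [0.3971 0.1395 0.1302] cab [-0.1547  0.0004  0.1302] yaw 176.35619649952955 z [-0.005  0.008 -1.   ] F [ 0.0477  0.3529 -2.4526] w 0.03812995809354052 q [ 0.3313  0.1645 -0.3693  1.0392  0.0092  0.3949]
q -0.03570088038624075 r 0.1888181733415107
-0.1 [-0.85  0.01 -1.69]
-0.2 [-1.67  0.07 -3.36]
-0.3 [-2.33  0.11 -5.11]
-0.4 [-2.81  0.14 -6.92]
-0.5 [-3.11  0.16 -8.76]
```

Emit:
move_arm:
  series:
    - [[-0.1,0,-0.3,0,0,0,0],[-0.1,0,-0.3,0,0,0,0],[0,0,0,0,0,0,0],[0,0,0,0,0,0,0],[0,0,0,0,0,0,0]]

```text
clock: 49.0
eef_pos: [0.3982, 0.1395, 0.1313]
tool_rot: [0.032, 0.999, 0.004, 0.002]
ft_force: [-2.7, 1.1, -0.5]
grip_width: 0.0378
```

```bash
python3 - <<'E'
from h import *
o,p,d=snap('wrist','w24.png'); shc(.018,o); snap('scene','s8.png')
E
```

```text
t 49.0 tcp [0.3982 0.1395 0.1313] cab [-0.1537  0.0005  0.1313] yaw 176.34721456169976 z [ 0.0042  0.0089 -1.    ] F [-2.6727  1.0547 -0.5359] w 0.03784799604143978 q [ 0.332   0.1584 -0.3737  1.0319  0.007   0.3958]
q -0.027899908506706095 r 0.18854296069249457
-0.1 [-0.88  0.01 -1.67]
-0.2 [-1.72  0.07 -3.33]
-0.3 [-2.39  0.11 -5.08]
-0.4 [-2.89  0.14 -6.88]
-0.5 [-3.2   0.16 -8.72]
```

View pics/w24.png

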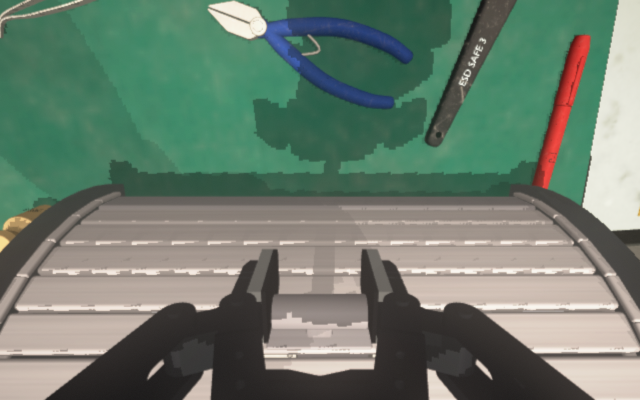

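View pics/s8.png

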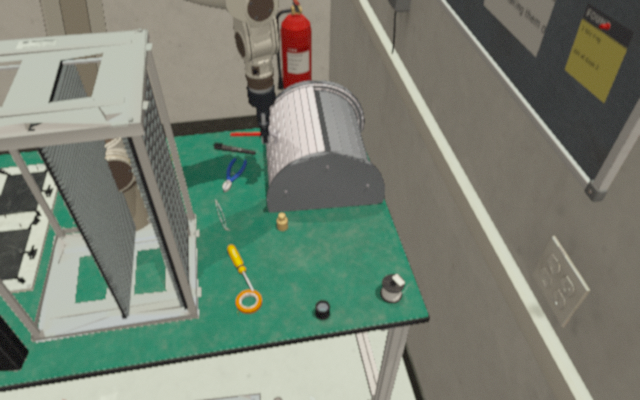

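Emit:
move_arm:
  series:
    - [[0,0,0,0,0,0,0.5],[0,0,0,0,0,0,1],[0,0,0,0,0,0,1],[0,0,3,0,0,0,1],[0,0,5,0,0,0,1]]

```text
clock: 49.6
eef_pos: [0.3947, 0.1375, 0.206]
tool_rot: [0.033, 0.999, 0.001, -0.005]
ft_force: [1.0, 1.3, 0.0]
grip_width: 0.0854
```

Emit:
move_arm:
  series:
    - [[0,0,5,0,0,0,1],[-1,0,3,0,0,0,1],[-1,0,0,0,0,0,1],[0,0,0,0,0,0,1],[0,0,0,0,0,0,1]]

```text
clock: 50.1
eef_pos: [0.3776, 0.1381, 0.2944]
tool_rot: [0.033, 0.999, 0.003, 0.002]
ft_force: [0.4, -0.4, -0.7]
grip_width: 0.0854
```

```bash
python3 - <<'E'
from h import *
o,p,d=snap('wrist','w25.png'); st(o)
L=w2c(cloud('wrist',d,o)); r=np.hypot(L[...,0],L[...,2]-.04)
m=(r>.176)&(r<.2)&(abs(L[...,1])<.06)&(L[...,0]<-.1)&(L[...,2]>.1)
print(m.sum(),np.percentile(L[m],[2,50,98],axis=0), 'was -.1484,.1585 med at start')
snap('top','t4.png')
for t in ['loupe','weight','reel','block_1']: print(t,[(np.round(x['at'],3),round(x['confidence'],2)) for x in bot.find_in('top',t)])
snap('scene','s9.png')
for t in ['loupe','weight','reel','block_1']: print(t,[(np.round(x['at'],3),round(x['confidence'],2)) for x in bot.find_in('scene',t)])
E
```

```text
t 50.1 tcp [0.3776 0.1381 0.2944] cab [-0.1742 -0.0023  0.2944] yaw 176.21237675972571 z [ 0.0034  0.0061 -1.    ] F [ 0.4002 -0.4175 -0.7204] w 0.08540718464799163 q [ 0.3473  0.0202 -0.0889  1.4565  0.0045  0.4134]
732 [[-0.1532 -0.0185  0.1511]
 [-0.1484  0.0005  0.1583]
 [-0.1402  0.0193  0.1605]] was -.1484,.1585 med at start
loupe []
weight [(array([ 0.412, -0.088,  0.033]), 0.67)]
reel [(array([ 0.645, -0.353,  0.05 ]), 0.62)]
block_1 []
loupe [(array([ 0.468, -0.384,  0.025]), 0.72)]
weight [(array([ 0.41 , -0.098,  0.024]), 0.53)]
reel [(array([ 0.639, -0.363,  0.046]), 0.87)]
block_1 []
```

View pics/w25.png

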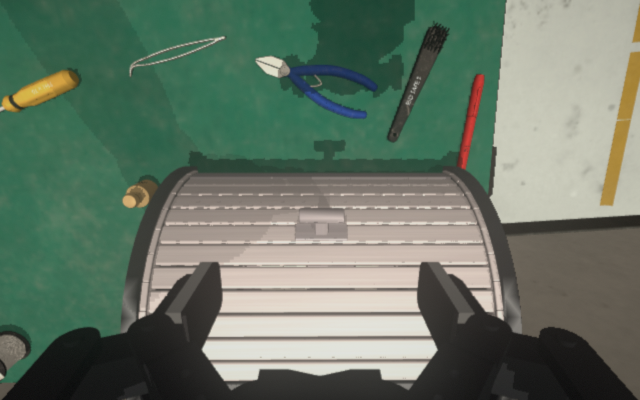

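View pics/s9.png

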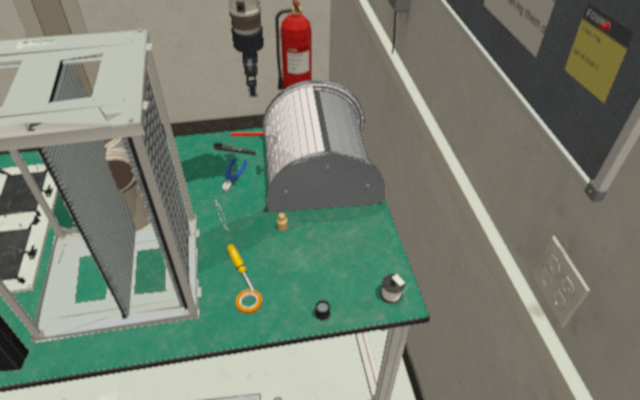

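The shutter handle is back at its starting, fully shut position, (322,222) in the wrist view. No blocks are left on the table, the bystanders are in place, and the arm is clear. Handing in.

```bash
python3 -c "
from h import *
print(bot.job_done())"
```

```text
the job is handed in; nothing more can be done
None
```

The job is done and handed in, at about 50 s of the 200 s allowed. The hand-in reports no verdict.

**What I did**
- I rolled the shutter up and back until it stayed fully open.
- I put all three blocks side by side in the pan. None lay on another.
- I tipped the pan to about 35.4° and held it there for about 2.5 s, with about 3 s above 34.8°. I then laid it level again.
- I pulled the shutter shut over the loaded pan.

**Last checks**
- **Blocks:** the wrist picture taken after levelling showed all three against the pan's back edge. No blocks were found on the table afterwards.
- **Shutter:** the handle was back at its starting position to within 1 mm.
- **Bystanders:** the weight and the reel were within about 6 mm of their first readings, close to the 4 mm the finder is good to. The top camera missed the loupe at the end, but the scene camera found it in its old place.
- **Forces:** the highest force in any reading was about 33 N at the wrist. It came when the fingertips touched the table while closing on the third block.

**One disagreement:** the tip angle is worked out from the handle position. A rough fit to the camera depth of the pan floor, taken when the handle gave 34.8°, gave 33.4°. I raised the pan slightly after that, and the pointer looked lined up with the long 35° tick.

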